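# Set up cups and air for glaze spraying

### The job

Get the glaze-spraying bench ready: lay every standing clay cup on its side in a cradle of its own, centred and lying along the two rails. Also set the air: slide the clear guard on the regulator fully back, turn the knob so its pointer lines up with the red mark, then slide the guard fully home over the knob again. Do not knock over the small lidded jar that stands among them.

Things in the scene. Friction and masses are not known exactly. Their poses are not given: they have to be found in the camera images.
- cup1: open round clay cup, red-brown clay, 60 mm outside diameter, 88 mm high, wall 5 mm, floor 7 mm, 0.14-0.28 kg, ten slight facets, so it hardly rolls. Origin at its centre at mid-height (44 mm above the foot); z axis from the foot to the open mouth. Starts upright on the table. In some runs one of the four cups is absent
- cup2: open round clay cup, dark brown clay, 60 mm outside diameter, 88 mm high, wall 5 mm, floor 7 mm, 0.14-0.28 kg, ten slight facets, so it hardly rolls. Origin at its centre at mid-height (44 mm above the foot); z axis from the foot to the open mouth. Starts upright on the table. In some runs one of the four cups is absent
- cup3: open round clay cup, light brown clay, 60 mm outside diameter, 88 mm high, wall 5 mm, floor 7 mm, 0.14-0.28 kg, ten slight facets, so it hardly rolls. Origin at its centre at mid-height (44 mm above the foot); z axis from the foot to the open mouth. Starts upright on the table. In some runs one of the four cups is absent
- cup4: open round clay cup, grey-brown clay, 60 mm outside diameter, 88 mm high, wall 5 mm, floor 7 mm, 0.14-0.28 kg, ten slight facets, so it hardly rolls. Origin at its centre at mid-height (44 mm above the foot); z axis from the foot to the open mouth. Starts upright on the table. In some runs one of the four cups is absent
- cradle1: fixed cradle for one lying cup: wooden base 104 x 64 x 8 mm with two black rails, 12 mm thick, along its x, 20 mm either side of the middle, centres 14 mm above the table. Origin on the table under its centre; x along the rails (roughly away from the robot), z up. A cup lying in it has its axis along x, about 44 mm above the origin; its mouth may point either way
- cradle2: fixed cradle for one lying cup: wooden base 104 x 64 x 8 mm with two black rails, 12 mm thick, along its x, 20 mm either side of the middle, centres 14 mm above the table. Origin on the table under its centre; x along the rails (roughly away from the robot), z up. A cup lying in it has its axis along x, about 44 mm above the origin; its mouth may point either way
- cradle3: fixed cradle for one lying cup: wooden base 104 x 64 x 8 mm with two black rails, 12 mm thick, along its x, 20 mm either side of the middle, centres 14 mm above the table. Origin on the table under its centre; x along the rails (roughly away from the robot), z up. A cup lying in it has its axis along x, about 44 mm above the origin; its mouth may point either way
- cradle4: fixed cradle for one lying cup: wooden base 104 x 64 x 8 mm with two black rails, 12 mm thick, along its x, 20 mm either side of the middle, centres 14 mm above the table. Origin on the table under its centre; x along the rails (roughly away from the robot), z up. A cup lying in it has its axis along x, about 44 mm above the origin; its mouth may point either way
- regulator: fixed grey air regulator on the table, 200 x 90 x 25 mm body, plus a 45 mm high gauge block 40 mm long at its far end. Origin on the table under the knob's axis; x axis along the body, away from the knob towards the gauge block (knob end reaches to x = -45 mm, far end to x = 195 mm), z up
- air_knob (a joint): angle (rad) of the black knob about a vertical axis through the regulator's origin; grows clockwise seen from above, 0 to 6.0; at 0 the pointer is along the regulator's +x. Friction 0.04 N m, stays where left. Skirt 50 mm across up to 36 mm above the table; on it a bar grip 44 mm long (along the pointer), 14 mm wide, from 36 to 60 mm above the table, with a white pointer line
- pointer (a point): point on the knob's pointer direction, 30 mm from the knob's axis, 27 mm above the table; it turns with the knob
- mark_point (a point): centre of the red mark on the white dial, 30 mm from the knob's axis, 27 mm above the table; fixed for the run. The knob is on the mark when the pointer point is over this point
- guard (a joint): travel (m) of the clear guard (the lock) along the regulator's x: 0 = fully home, centred over the knob; 0.105 = fully back, knob free. Takes about 2 N, stays where left. It is an inverted channel 72 mm long, 80 mm wide, its flat top 68 mm above the table, open at both ends; the knob cannot be gripped while covered
- guard_fin (a point): middle of the top edge of the orange upright fin on the guard's top, 90 mm above the table: the fin is 12 mm thick along the regulator's x, 44 mm wide along its y, 22 mm high; it moves with the guard and lies 22 mm from the guard's centre, at regulator x = 22 mm + guard travel
- lidded_jar: bystander: small brown lidded jar, 60 mm diameter, 59 mm high with its lid knob, 0.2 kg, standing between the cups and the cradles; origin under its centre, z up

How it is judged:
By the outcome, as a careful person would: the job done as asked, in the order asked, and still so for the second after the job is handed in, with the robot touching nothing.
Of cup1, cup2, cup3, cup4 only 3 to 4 are there at a start; the rules pass over those that are not, and their reading is None.
At some moment in a run one of cup1, cup2, cup3, cup4 may be knocked a few centimetres aside while the robot is not near it.
Once in a run the grip may slacken for a moment while it holds something.
It also fails if it takes over 208 s, if anything falls off the work surface, if the arm or the gripper's body presses on something with over 40 N, if the wrist force passes 120 N, or if a joint passes its speed limit or range.

### The arm

A 6-joint arm with a two-finger parallel gripper is mounted at the origin on the work surface. World frame = base frame: x ahead of the robot, y to its left, z up, the work surface at z = 0. Lengths are in mm, angles in degrees, forces in N, time in s.
With the tool pointing down it reaches from about 350 to 975 mm from the base axis. Payload 17.4 kg.
Tool frame: the origin (TCP) lies on the centre line of the jaws, within the pads' length; the fingertips stand manip.tip_reach ahead of it and the grasp point (between the pads) lies 2 mm behind it (manip.tip_reach is the distance from the TCP to the fingertips, in mm); z points along the fingers, y is the line along which they close (so a half turn about z gives the same grasp; the last joint's range is limited). The gripper opens to 85 mm and grips with 20 to 120 N. Pads are 22 mm wide; open, the fingers measure 114 mm over their backs; the gripper's body (76 mm by 85 mm) begins 54 mm behind the grasp point. The pads swing forward as they close: fully open they stand 13 mm farther back than shut.
Start: joints at [-72.811, 6.646, 82.598, -0, 90.757, -2.166], TCP at [223.694, -636.862, 226.603] pointing down, gripper open.
Joint ranges: [-162.19, 162.19], [-47.58, 125.68], [4.15, 143.07], [-65.23, 245.23], [0.69, 171.88], [-170.13, 170.13]. Speed limits (degrees/s): [108.29, 108.29, 127.2, 180, 180, 180].

### API

Orientations are given as a 3x3 rotation matrix whose columns are the frame's x, y, z axes.
In Python, from cell import manip gives the robot as it stands.
- The arm moves only by the tool carry_out, never from a script. Its argument "commands" is a list of rows, each a list of 7 numbers: the turn, a rotation vector about the world's x, y, z in degrees, then the shift along the world's x, y, z in mm, then the closure in counts, from 0 (fully open) to 255 (shut). A call has exactly 5 rows; each row is the pose to reach, as a shift and turn from the pose commanded when the call began; what a row does not reach only later rows make up. A row lasts 1/8 s, in which the tool goes at most 62.5 mm and 10.7 degrees, less where a joint would pass 70% of its speed; a pose out of reach is approached as far as the arm can. A call with a gripper value outside its range is refused whole. The fingers move at their own pace and stop on an object; "force" is the grip in N (left out, the last holds). Time passes only in rows, so rows that repeat a pose let the fingers close, or fill a call up. It gives the time, the measured TCP pose, the force, the opening and the grip force at its end, in the units of the state.
- manip.read_state(): the state, without advancing time (a new reading comes with each control period).
- manip.grab_frame(name): name is "side" or "top"; returns (picture, depth): 400x640x3 uint8, blue, green, red; 400x640 float32, mm along the optical axis (not along the pixel's ray), 0 where there is no reading.
- manip.camera_params(name): a dict with "K" (3x3 intrinsics, pixels), "position" and "orientation" of the camera in the world. Camera axes: x right, y up, looking along -z (the intrinsics and any distortion apply to the point x, -y, -z); pixel columns grow to the right and rows downward; lengths in mm; the calibration is good to about 2 mm. A picture is of the moment at which its call begins. camera_params takes no time and is no camera call.
- manip.job_done(): hands the job in; it is judged then, once.
Trained networks look in the newest picture that a camera, given by its name, has taken for a name from the list of things; names that differ only in an ending like _2 or _b are one class to them, and where a whole thing is asked for, a point or a joint stands for the part that bears it (a point fixed in the world has none). Each returns a list of dicts, best first, with "score" (0 to 1); they miss things now and then, are a little off and sometimes report something else, mostly with a low value. They report only what shows in the picture. A call takes as long as a camera call.
- manip.find_in(camera, thing): "rect" ([left, top, width, height] in pixels, round what is visible of it).
- manip.silhouettes(camera, thing): "pixels" (400x640 bool, what is visible of it) and "rect" ([left, top, width, height] in pixels, round what is visible of it).
The state is a dict: "t": time; "joint_pos": joint angles; "joint_vel": joint speeds; "joint_torque": joint torques, N m; "ee_pos": TCP position; "tcp_rot": TCP orientation; "force": force on the tool from outside, world axes, zero at the start; "torque": the same for the moment, N m; "opening": finger opening in mm; "gripper_force": force on a finger pad.
Only numpy, scipy, OpenCV 4.12 (cv2) and the standard library are available. Lean on these libraries where they do the work, as an engineer would, in place of code of your own. Each camera call takes 0.05 s, during which the arm holds its last target. There are 200 camera calls.

## Working session

There is one attempt and no reset: what is moved stays moved. The work goes in short steps, Python scripts to look and compute and a tool call to move; the robot and the scene stay as the last step left them, time stands still between calls to the robot, and variables do not carry over. Pictures are saved under pics/ and viewed, at most 14 in all, crops included, and the job is handed in when it is done.

Besides the shell and the picture viewer there is one more tool, called after ">>>" by a JSON object that holds its "api" and its "payload". carry_out: Moves the arm, as the interface text tells. Its arguments: {"type":"object","properties":{"commands":{"type":"array","items":{"type":"array","items":{"type":"number"}}},"force":{"type":"number"}},"required":["commands"]}

```bash
ls; mkdir -p pics; cat > h.py <<'E'
import numpy as np, cv2
from cell import manip
def pts(name,depth,mask):
    c=manip.camera_params(name);K=np.array(c["K"]);R=np.array(c["orientation"]);p=np.array(c["position"])
    v,u=np.nonzero(mask&(depth>0));z=depth[v,u]
    P=np.stack([(u-K[0,2])*z/K[0,0],-(v-K[1,2])*z/K[1,1],-z],1)
    return P@R.T+p,u,v
def proj(name,P):
    c=manip.camera_params(name);K=np.array(c["K"]);R=np.array(c["orientation"]);p=np.array(c["position"])
    q=(np.atleast_2d(P)-p)@R; return np.stack([K[0,0]*q[:,0]/-q[:,2]+K[0,2],K[1,2]+K[1,1]*q[:,1]/q[:,2]],1)
def snap(name):
    im,d=manip.grab_frame(name);return np.array(im),np.array(d)
E
python3 - <<'E'
from h import *
print(manip.tip_reach, manip.read_state())
for n in("top","side"):
    im,d=snap(n);cv2.imwrite(f"pics/{n}0.png",im);print(n,{k:np.round(v,3).tolist() if k!="x" else v for k,v in manip.camera_params(n).items() if k in("K","position","orientation")})
    for t in["cup1","cup2","cup3","cup4","cradle1","regulator","air_knob","guard","lidded_jar"]:
        for s in manip.silhouettes(n,t)[:5]:
            P,u,v=pts(n,d,s["pixels"])
            if len(P)<5: continue
            top=P[P[:,2]>P[:,2].max()-12]
            print(n,t,round(s["score"],2),s["rect"],np.median(P,0).round(),P.min(0).round(),P.max(0).round(),"top",((top.min(0)+top.max(0))/2).round(1))
E
```

```text
pics
17.0 {'t': 0.0, 'joint_pos': array([-7.28123306e+01,  6.67408852e+00,  8.26365964e+01, -1.50389810e-03,
        9.07550055e+01, -2.16626785e+00]), 'joint_vel': array([-0.03792924, -0.00724938,  0.0431546 ,  0.00087249, -0.0065056 ,
        0.04020153]), 'joint_torque': array([ 8.91077289e-04, -7.31989574e+01, -6.32491279e+01, -7.54718997e-06,
        6.20743667e-03,  3.79286831e-06]), 'ee_pos': array([ 223.6182143 , -636.67691623,  225.85337655]), 'tcp_rot': array([[ 9.43489505e-01,  3.31402204e-01, -3.63871566e-04],
       [ 3.31402403e-01, -9.43488879e-01,  1.08755808e-03],
       [ 1.71103695e-05, -1.14668755e-03, -9.99999342e-01]]), 'force': array([-0.16488554,  0.67951134,  0.72464968]), 'torque': array([-0.0226587 , -0.0130896 ,  0.01137112]), 'gripper_force': 0.0, 'opening': 85.38503973612262}
top {'K': [[500.669, 0.0, 323.309], [0.0, 500.669, 196.329], [0.0, 0.0, 1.0]], 'position': [376.852, -24.771, 1312.893], 'orientation': [[0.024, 0.994, -0.107], [-1.0, 0.023, -0.004], [-0.002, 0.107, 0.994]]}
top cup1 0.86 [363.2, 199.9, 27.9, 29.8] [ 469. -156.   21.] [ 438. -192. 
[... 4555 characters left out ...]
504. 324.  28.] [390. 233.  -2.] [647. 363.  93.] top [463.2 310.5  87.4]
side regulator 0.56 [219.0, 243.9, 50.6, 20.0] [664. 103.  13.] [608.  56.  -2.] [730. 141.  25.] top [665.4  98.3  18.6]
side guard 0.62 [290.3, 332.7, 53.6, 59.0] [441. 321.  68.] [404. 234.  -2.] [488. 353.  93.] top [463.2 310.5  87.4]
side guard 0.32 [348.2, 147.8, 25.3, 18.2] [ 471. -256.   45.] [ 446. -344.   -2.] [ 512. -175.   90.] top [ 462.9 -179.6   89.1]
side lidded_jar 0.52 [349.5, 144.0, 25.4, 20.8] [ 472. -257.   45.] [ 446. -345.   -1.] [ 512. -238.   60.] top [ 473.1 -257.6   53.9]
side lidded_jar 0.3 [290.0, 330.9, 52.3, 62.0] [441. 321.  68.] [404. 232.  -2.] [494. 353.  93.] top [463.2 310.5  87.4]
```

```bash
python3 - <<'E'
from h import *
im=cv2.imread("pics/top0.png");cv2.imwrite("pics/t1.png",cv2.resize(im[80:300,140:500],(800,489),interpolation=2))
d=snap("top")[1]; s=snap("side")
def ang(P,off=0):
    (c,wh,a)=cv2.minAreaRect(P[:,:2].astype(np.float32));return np.round(c,1),np.round(wh,1),round(a,1)
for i,sg in enumerate(manip.silhouettes("top","cradle1")):
    P,_,_=pts("top",d,sg["pixels"]); Q=P[(P[:,2]>6)];print("cr",sg["score"],ang(Q), Q[:,:2].mean(0).round(1))
    ev=np.linalg.eigh(np.cov((Q[:,:2]-Q[:,:2].mean(0)).T))[1][:,1];print(np.degrees(np.arctan2(ev[1],ev[0])).round(1))
P,_,_=pts("top",d,d>0)
B=(P[:,0]>340)&(P[:,0]<700)&(P[:,1]>220)&(P[:,1]<400)
for lo,hi in((15,33),(38,52),(60,73),(80,100)):
    Q=P[B&(P[:,2]>lo)&(P[:,2]<hi)];print(lo,hi,len(Q),ang(Q),np.median(Q[:,2]))
for sg in manip.silhouettes("side","regulator")[:1]:
    Q,_,_=pts("side",s[1],sg["pixels"]);
    for lo,hi in((15,33),(38,52),(60,73),(78,100)):
        q=Q[(Q[:,2]>lo)&(Q[:,2]<hi)];print("side",lo,hi,len(q),ang(q))
# any tall things (4th cup?)
for n,dd in(("side",s[1]),("top",d)):
    P,u,v=pts(n,dd,dd>0); m=(P[:,2]>80)&(P[:,2]<100)&(P[:,0]>250)
    M=np.zeros((400,640),np.uint8);M[v[m],u[m]]=1
    k,l,st,ce=cv2.connectedComponentsWithStats(M)
    L=l[v,u]
    for i in range(1,k):
        if st[i,4]>25: q=P[(L==i)&m];print(n,st[i],((q.min(0)+q.max(0))/2).round(1), (np.ptp(q,axis=0)).round(1))
im=s[0];cv2.imwrite("pics/s1.png",cv2.resize(im[90:400,150:450],(580,600),interpolation=2))
E
```

```text
cr 0.93 (array([670.9, -73.8]), array([104.7,  63.6]), 5.0) [669.3 -73.9]
-175.0
cr 0.87 (array([667.5,  98.2]), array([105.1,  63.8]), 14.5) [666.7  97.6]
-165.3
cr 0.57 (array([ 550.5, -385.1]), array([ 63.5, 104.5]), 47.5) [ 550.  -383.5]
138.0
15 33 2023 (array([518.7, 312.8]), array([384.4, 123.4]), 11.6) 26.221326156341547
38 52 535 (array([571.1, 296.4]), array([310.7,  96. ]), 27.0) 46.65063489187696
60 73 834 (array([513.5, 312.5]), array([212.1,  80.7]), 3.4) 69.09557333619853
80 100 91 (array([464.8, 309.6]), array([10.6, 43. ]), 1.6) 90.88892596143364
side 15 33 3810 (array([511. , 312.9]), array([238.9,  90.4]), 2.7)
side 38 52 1100 (array([518.6, 313.3]), array([226.4,  90.7]), 2.5)
side 60 73 1832 (array([512.4, 312.2]), array([214. ,  81.8]), 2.8)
side 78 100 217 (array([463.4, 310.5]), array([12.6, 44.7]), 2.6)
side [  0   0  93  63 623] [1672.3 -592.4   90. ] [ 17.7 481.9  20. ]
side [395   0  27   4  72] [  488.2 -1107.5    86.2] [94.1 49.3 12.1]
side [357  61   7   7  36] [ 561.2 -603.6   90.2] [19.5 17.1 19. ]
side [366  62   8   7  40] [ 531.2 -601.6   90.1] [23
[... 782 characters left out ...]
 26  27 341] [ 802.8 -198.4   90. ] [67.7 63.4 20. ]
top [529 170  21  32 111] [ 548.2 -551.6   90. ] [76.4 47.6 19.9]
top [556 173   9  10  43] [ 568.2 -600.1   90. ] [22.6 15.  19.8]
top [ 54 178  25  31 360] [501.7 613.8  90. ] [74.4 52.2 19.9]
top [553 186  12  13  43] [ 531.9 -594.7   89.7] [29.9 25.2 19. ]
top [248 197  25  24 162] [475.5 135.   87.5] [57.6 59.7 14.1]
top [366 203  24  24 155] [ 467.2 -153.2   87.4] [56.7 57.  14.7]
top [180 209  19   5  91] [464.7 309.5  88.8] [11.1 42.8 14. ]
top [424 233  25  25 170] [ 396.3 -297.5   88.1] [58.3 58.5 15.7]
top [508 254  15  26  96] [ 349.1 -486.6   89.9] [60.6 29.8 19.8]
top [ 16 296  29   1  29] [251.  679.9  90.5] [ 1.  57.2 18.5]
```

View pics/t1.png

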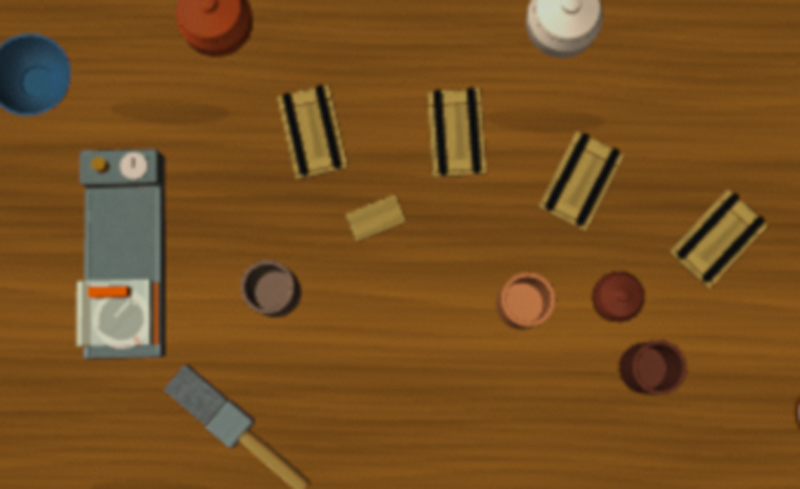

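View pics/s1.png

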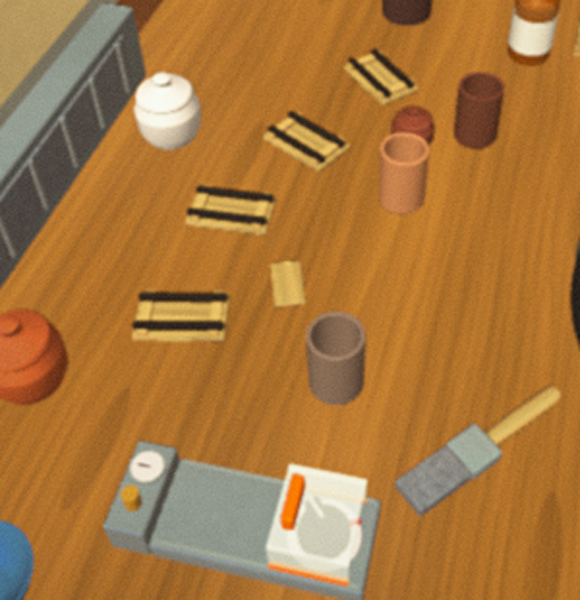

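The top view shows three cups: grey-brown at about (272,288), red-brown at (525,300) and dark brown at (652,367). The jar is at (618,296), and four cradles stand behind them. The regulator is on the left with its guard home. The side view agrees, so one cup is absent.

```bash
cat > pl.py <<'E'
import numpy as np, json, sys, os
from scipy.spatial.transform import Rotation as Ro, Slerp
def rot(phi,th): return (Ro.from_euler("z",phi,degrees=True)*Ro.from_euler("y",-th,degrees=True)*Ro.from_matrix(np.diag([1,-1,-1.])))
# keeps commanded pose in cmd.json ; to(pos,phi,tilt): prints rows for consecutive calls
def load():
    c=json.load(open("cmd.json"));return np.array(c[0]),Ro.from_quat(c[1])
def save(p,R): json.dump([list(map(float,p)),list(map(float,R.as_quat()))],open("cmd.json","w"))
def to(pos,phi,th,lab="",R1=None):
    p,R=load();R1=R1 or rot(phi,th);pos=np.array(pos,float)
    n=max(1,int(np.ceil(max(np.linalg.norm(pos-p)/290,np.degrees((R1*R.inv()).magnitude())/50))))
    for k in range(n):
        rv=(R1*R.inv()).as_rotvec(degrees=True)/(n-k);s=(pos-p)/(n-k)
        rv=rv.round(1);s=s.round(1);print(lab,*rv,*s, "rows>=%.1f"%max(np.linalg.norm(s)/62.5,np.linalg.norm(rv)/10.7))
        R=Ro.from_rotvec(rv,degrees=True)*R;p=p+s
    save(p,R)
def tool(th,phi): return rot(phi,th).as_matrix()[:,2]
E
python3 - <<'E'
from pl import *
from cell import manip
s=manip.read_state();save([223.694,-636.862,226.603],Ro.from_matrix(s["tcp_rot"]))
c=np.array([466.2,-153.5,54]);phi=-10;d=tool(-35,phi);print(d)
to(c+2*d-110*d,phi,-35,"pre")
to(c+2*d,phi,-35,"grasp")
to(c+2*d+[0,0,110],phi,-35,"lift")
E
```

```text
[-0.56486252  0.0996005  -0.81915204]
pre -1.4 17.6 -14.2 151.8 236.3 -42.1 rows>=4.5
pre -1.5 17.7 -14.2 151.7 236.3 -42.0 rows>=4.5
grasp 0.0 -0.0 -0.0 -62.1 11.0 -90.1 rows>=1.8
lift 0.0 -0.0 -0.0 -0.0 -0.0 110.0 rows>=1.8
```

>>> {"api": "carry_out", "payload": {"commands": [[-1.4, 17.6, -14.2, 151.8, 236.3, -42.1, 0], [-1.4, 17.6, -14.2, 151.8, 236.3, -42.1, 0], [-1.4, 17.6, -14.2, 151.8, 236.3, -42.1, 0], [-1.4, 17.6, -14.2, 151.8, 236.3, -42.1, 0], [-1.4, 17.6, -14.2, 151.8, 236.3, -42.1, 0]], "force": 40}}

```text
t: 1.82
ee_pos: [376.8, -398.2, 184.1]
tcp_rot: [[0.95, 0.084, -0.302], [0.092, -0.996, 0.014], [-0.3, -0.041, -0.953]]
force: [-0.2, 0.3, -0.2]
opening: 85.6
gripper_force: 0.0
```

>>> {"api": "carry_out", "payload": {"commands": [[-1.5, 17.7, -14.2, 151.7, 236.3, -42.0, 0], [-1.5, 17.7, -14.2, 151.7, 236.3, -42.0, 0], [-1.5, 17.7, -14.2, 151.7, 236.3, -42.0, 0], [-1.5, 17.7, -14.2, 151.7, 236.3, -42.0, 0], [-1.5, 17.7, -14.2, 151.7, 236.3, -42.0, 0]]}}

```text
t: 2.45
ee_pos: [528.3, -161.8, 141.8]
tcp_rot: [[0.806, -0.171, -0.566], [-0.14, -0.985, 0.099], [-0.575, 0.0, -0.818]]
force: [0.6, -0.6, -0.4]
opening: 85.7
gripper_force: 0.0
```

```bash
python3 - <<'E'
from h import *
from pl import *
s=manip.read_state();print(s["joint_pos"].round(1),s["ee_pos"].round(1),s["tcp_rot"].round(3));
c=np.array([466.2,-153.5,54]);d=tool(-35,-10);print((c-108*d).round(1),rot(-10,-35).as_matrix().round(3))
im,dd=snap("side");P,u,v=pts("side",dd,dd>0);m=(P[:,2]>75)&(P[:,2]<92)
for a in((394,-297),(473,135),(465,-153)):
    q=P[m&(np.hypot(P[:,0]-a[0],P[:,1]-a[1])<45)]
    if len(q): print(a,((q.min(0)+q.max(0))/2).round(1),np.ptp(q,axis=0).round(1))
E
```

```text
[-17.4  16.   84.9  -4.7 113.9  81.9] [ 528.3 -161.8  141.8] [[ 0.806 -0.171 -0.566]
 [-0.14  -0.985  0.099]
 [-0.575  0.    -0.818]]
[ 527.2 -164.3  142.5] [[ 0.807 -0.174 -0.565]
 [-0.142 -0.985  0.1  ]
 [-0.574  0.    -0.819]]
(394, -297) [ 394.  -298.1   83.4] [59.9 62.7 16.6]
(473, 135) [472.5 135.3  83. ] [59.5 59.  16. ]
(465, -153) [ 465.4 -154.2   83.3] [58.4 62.5 16.5]
```

>>> {"api": "carry_out", "payload": {"commands": [[0, 0, 0, -20, 3.5, -30, 0], [0, 0, 0, -41, 7.3, -60, 0], [0, 0, 0, -62.1, 11, -90.1, 0], [0, 0, 0, -62.1, 11, -90.1, 0], [0, 0, 0, -62.1, 11, -90.1, 0]]}}

```text
t: 3.12
ee_pos: [466.0, -153.7, 53.6]
tcp_rot: [[0.807, -0.173, -0.564], [-0.143, -0.985, 0.099], [-0.573, 0.001, -0.82]]
force: [-0.6, -0.7, 1.1]
opening: 85.3
gripper_force: 0.0
```

>>> {"api": "carry_out", "payload": {"commands": [[0, 0, 0, 0, 0, 0, 255], [0, 0, 0, 0, 0, 0, 255], [0, 0, 0, 0, 0, 0, 255], [0, 0, 0, 0, 0, 0, 255], [0, 0, 0, 0, 0, 0, 255]], "force": 50}}

```text
t: 3.75
ee_pos: [466.1, -153.7, 53.8]
tcp_rot: [[0.808, -0.173, -0.564], [-0.143, -0.985, 0.098], [-0.572, 0.001, -0.82]]
force: [3.5, -2.0, 7.8]
opening: 56.9
gripper_force: 53.7
```

>>> {"api": "carry_out", "payload": {"commands": [[0, 0, 0, 0, 0, 30, 255], [0, 0, 0, 0, 0, 70, 255], [0, 0, 0, 0, 0, 110, 255], [0, 0, 0, 0, 0, 110, 255], [0, 0, 0, 0, 0, 110, 255]], "force": 60}}

```text
t: 4.38
ee_pos: [465.1, -153.2, 161.7]
tcp_rot: [[0.806, -0.173, -0.566], [-0.142, -0.985, 0.099], [-0.574, 0.0, -0.819]]
force: [0.2, -0.4, -1.6]
opening: 56.8
gripper_force: 64.7
```

```bash
python3 - <<'E'
from pl import *
phi=5;d=tool(55,phi);ax=-np.array([np.cos(np.radians(phi)),np.sin(np.radians(phi)),0])
T=np.array([669.3,-74,44])+2*d+10*ax
to(T+[0,0,100],phi,55,"over");to(T+[0,0,2],phi,55,"down");to(T+[0,0,2]-100*d,phi,55,"back")
E
```

```text
over -2.0 -45.1 5.9 97.9 39.3 -9.8 rows>=4.3
over -1.9 -45.1 5.9 98.0 39.2 -9.8 rows>=4.3
down -0.0 0.0 0.0 -0.0 0.0 -98.0 rows>=1.6
back -0.0 0.0 0.0 -81.6 -7.1 57.4 rows>=1.6
```

>>> {"api": "carry_out", "payload": {"commands": [[-0.4, -9, 1.2, 19.6, 7.9, -2, 255], [-0.8, -18, 2.4, 39.2, 15.7, -3.9, 255], [-1.2, -27.1, 3.5, 58.7, 23.6, -5.9, 255], [-1.6, -36.1, 4.7, 78.3, 31.4, -7.8, 255], [-2.0, -45.1, 5.9, 97.9, 39.3, -9.8, 255]]}}

```text
t: 5.0
ee_pos: [563.3, -113.6, 151.4]
tcp_rot: [[0.983, -0.043, 0.179], [-0.052, -0.998, 0.045], [0.177, -0.054, -0.983]]
force: [1.2, -0.1, -2.1]
opening: 56.9
gripper_force: 64.8
```

>>> {"api": "carry_out", "payload": {"commands": [[-0.4, -9, 1.2, 19.6, 7.9, -2, 255], [-0.8, -18, 2.4, 39.2, 15.7, -3.9, 255], [-1.2, -27.1, 3.5, 58.7, 23.6, -5.9, 255], [-1.9, -45.1, 5.9, 98.0, 39.2, -9.8, 255], [-1.9, -45.1, 5.9, 98.0, 39.2, -9.8, 255]]}}

```text
t: 5.62
ee_pos: [660.8, -73.9, 139.9]
tcp_rot: [[0.573, 0.087, 0.815], [0.049, -0.996, 0.072], [0.818, -0.001, -0.575]]
force: [1.2, 0.8, -0.7]
opening: 56.9
gripper_force: 65.0
```

>>> {"api": "carry_out", "payload": {"commands": [[0, 0, 0, 0, 0, -30, 255], [0, 0, 0, 0, 0, -60, 255], [0, 0, 0, 0, 0, -75, 255], [0, 0, 0, 0, 0, -75, 255], [0, 0, 0, 0, 0, -75, 255]]}}

```text
t: 6.25
ee_pos: [661.1, -74.6, 67.8]
tcp_rot: [[0.574, 0.087, 0.814], [0.049, -0.996, 0.072], [0.818, -0.001, -0.576]]
force: [-0.5, 0.6, -1.4]
opening: 56.8
gripper_force: 64.9
```

```bash
python3 - <<'E'
from h import *
s=manip.read_state();print(s["joint_pos"].round(1))
im,dd=snap("side");cv2.imwrite("pics/s2.png",cv2.resize(im[60:360,150:450],(600,600),interpolation=2))
E
```

```text
[-16.2 -10.8 127.5  60.   20.   19. ]
```

View pics/s2.png

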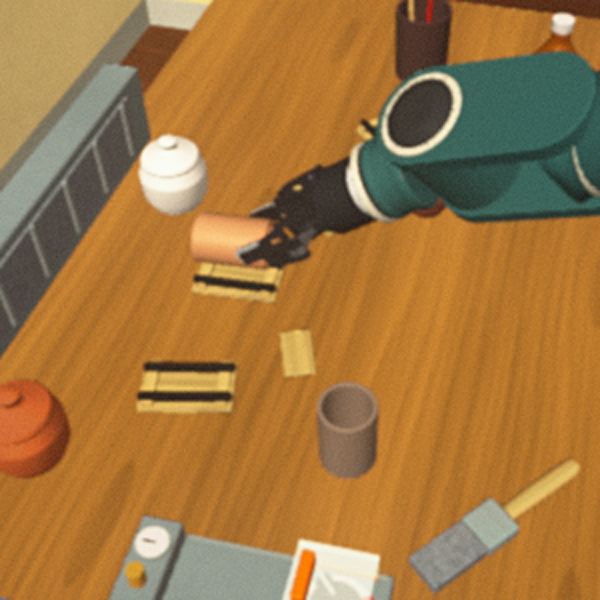

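The side picture shows the cup held level over cradle A at about (235,240). The arm stays clear of the jar at (428,205), so I'm lowering.

>>> {"api": "carry_out", "payload": {"commands": [[0, 0, 0, 0, 0, -8, 255], [0, 0, 0, 0, 0, -16, 255], [0, 0, 0, 0, 0, -20, 255], [0, 0, 0, 0, 0, -23, 255], [0, 0, 0, 0, 0, -23, 255]]}}

```text
t: 6.92
ee_pos: [661.1, -74.5, 45.0]
tcp_rot: [[0.573, 0.087, 0.815], [0.05, -0.996, 0.072], [0.818, -0.001, -0.575]]
force: [-0.1, -0.0, -2.7]
opening: 56.3
gripper_force: 65.0
```

```bash
python3 - <<'E'
from h import *
s=manip.read_state();print(s["force"],s["ee_pos"])
for n in("side","top"):
    im,dd=snap(n)
    for sg in manip.silhouettes(n,"cup1"):
        P,_,_=pts(n,dd,sg["pixels"])
        if abs(np.median(P[:,0])-660)<60 and abs(np.median(P[:,1])+74)<50:
            P=P[(P[:,2]>15)&(P[:,2]<80)];Q=P[P[:,2]>60];q=Q[:,:2]
            ev=np.linalg.eigh(np.cov((q-q.mean(0)).T))[1][:,1]
            print(n,sg["score"],P.min(0).round(1),P.max(0).round(1),cv2.minAreaRect(P[:,:2].astype(np.float32)),np.degrees(np.arctan2(ev[1],ev[0])), np.polyfit((P[P[:,2]>68]@[.996,.087,0]),P[P[:,2]>68][:,2],1))
E
```

```text
[-0.12995175 -0.02849238 -2.67525225] [661.13440804 -74.53043454  44.97029296]
side 0.77 [ 623.6 -105.2   24. ] [712.4 -39.8  78.7] ((666.4993286132812, -65.75321197509766), (92.26925659179688, 58.0963134765625), 16.968141555786133) -170.53120408120245 [-1.26049683e-02  8.15383184e+01]<stdin>:9: RuntimeWarning: Mean of empty slice.
  ret = um.true_divide(
  avg = a.mean(axis, **keepdims_kw)
<stdin>:9: RuntimeWarning: Degrees of freedom <= 0 for slice
  c *= np.true_divide(1, fact)
  c *= np.true_divide(1, fact)
Traceback (most recent call last):
TypeError: expected non-empty vector for x
```

>>> {"api": "carry_out", "payload": {"commands": [[0, 0, 0, 0, 0, -1, 255], [0, 0, 0, 0, 0, -1.5, 255], [0, 0, 0, 0, 0, -1.5, 130], [0, 0, 0, 0, 0, -1.5, 60], [0, 0, 0, 0, 0, -1.5, 0]]}}

```text
t: 7.65
ee_pos: [661.1, -74.6, 43.4]
tcp_rot: [[0.573, 0.087, 0.815], [0.049, -0.996, 0.072], [0.818, -0.001, -0.575]]
force: [0.1, -0.5, 0.6]
opening: 81.4
gripper_force: 0.0
```

>>> {"api": "carry_out", "payload": {"commands": [[0, 0, 0, 0, 0, 0, 0], [0, 0, 0, 0, 0, 0, 0], [0, 0, 0, -20, -1.8, 14, 0], [0, 0, 0, -41, -3.6, 29, 0], [0, 0, 0, -81.6, -7.1, 58.9, 0]]}}

```text
t: 8.28
ee_pos: [579.1, -81.4, 101.2]
tcp_rot: [[0.575, 0.088, 0.813], [0.049, -0.996, 0.073], [0.816, -0.002, -0.577]]
force: [-0.6, 0.3, 1.4]
opening: 85.5
gripper_force: 0.0
```

```bash
cat >> h.py <<'E'
def cup(xy,r=75,lo=30):
    for n in("side","top"):
        im,dd=snap(n);P,u,v=pts(n,dd,dd>0);P=P[(np.hypot(P[:,0]-xy[0],P[:,1]-xy[1])<r)&(P[:,2]>lo)&(P[:,2]<95)]
        Q=P[P[:,2]>55];c,wh,a=cv2.minAreaRect(Q[:,:2].astype(np.float32))
        print(n,"all",P.min(0).round(),P.max(0).round(),"upper rect",np.round(c,1),np.round(wh,1),round(a,1))
def stand(xy,r=45):
    for n in("side","top"):
        im,dd=snap(n);P,u,v=pts(n,dd,dd>0);P=P[(np.hypot(P[:,0]-xy[0],P[:,1]-xy[1])<r)&(P[:,2]>75)&(P[:,2]<95)]
        print(n,((P.min(0)+P.max(0))/2).round(1),np.ptp(P,axis=0).round(1))
E
python3 - <<'E'
from h import *
from pl import *
cup((669,-74));stand((395,-297))
p,R=load();print(p,manip.read_state()["ee_pos"])
for sg in manip.silhouettes("top","cradle1"):
    d=snap("top")[1];P,_,_=pts("top",d,sg["pixels"]);Q=P[(P[:,2]>6)];print(sg["score"],cv2.minAreaRect(Q[:,:2].astype(np.float32)))
E
```

```text
side all [ 622. -105.   31.] [712. -40.  78.] upper rect [668.6 -69.4] [89.2 52.4] 7.7
top all [ 625. -106.   30.] [719. -42.  81.] upper rect [672.1 -73.3] [89.8 57.3] 5.4Traceback (most recent call last):
  File "<stdin>", line 3, in <module>
  File "h.py", line 21, in stand
    print(n,((P.min(0)+P.max(0))/2).round(1),np.ptp(P,axis=0).round(1))
              ~~~~~^^^
    return umr_minimum(a, axis, None, out, keepdims, initial, where)
ValueError: zero-size array to reduction operation minimum which has no identity
```

```bash
python3 - <<'E'
from h import *
from pl import *
p,R=load();save(p,R);d=tool(-30,0)
for n in("top",):
    im,dd=snap(n);P,u,v=pts(n,dd,dd>0);m=(np.hypot(P[:,0]-395,P[:,1]+297)<60)&(P[:,2]>75)&(P[:,2]<95);print(m.sum(),P[m].min(0) if m.sum() else 0,P[m].max(0) if m.sum() else 0)
for sg in manip.silhouettes("top","cradle1"):
    d2=snap("top")[1];P,_,_=pts("top",d2,sg["pixels"]);Q=P[(P[:,2]>6)];print(sg["score"],cv2.minAreaRect(Q[:,:2].astype(np.float32)))
c=np.array([394.8,-297.6,56])
to([520,-200,250],-15,0,"mid")
to(c-120*d+2*d,0,-30,"pre");to(c+2*d,0,-30,"grasp");to(c+2*d+[0,0,130],0,-30,"lift")
E
```

```text
196 [ 366.9933499  -326.42023524   75.14636367] [ 425.45437411 -268.32080476   94.31216704]
0.75 ((616.22607421875, -222.16812133789062), (64.18199920654297, 103.00911712646484), 63.36184310913086)
0.73 ((667.113525390625, 98.14735412597656), (104.73078155517578, 63.76689529418945), 14.489151954650879)
0.56 ((550.04833984375, -385.6915588378906), (62.56210708618164, 104.39106750488281), 47.210262298583984)
0.49 ((623.4583129882812, -77.88951110839844), (11.557613372802734, 60.68358612060547), 2.410229206085205)
mid 2.4 27.6 -9.2 -29.7 -59.1 73.9 rows>=2.7
mid 2.4 27.5 -9.2 -29.7 -59.0 73.9 rows>=2.7
pre 3.9 29.8 14.6 -66.2 -97.6 -91.8 rows>=3.1
grasp 0.0 0.0 0.0 -60.0 -0.0 -103.9 rows>=1.9
lift 0.0 0.0 0.0 0.0 -0.0 130.0 rows>=2.1
```

>>> {"api": "carry_out", "payload": {"commands": [[2.4, 27.6, -9.2, -29.7, -59.1, 73.9, 0], [2.4, 27.6, -9.2, -29.7, -59.1, 73.9, 0], [2.4, 27.6, -9.2, -29.7, -59.1, 73.9, 0], [2.4, 27.6, -9.2, -29.7, -59.1, 73.9, 0], [2.4, 27.6, -9.2, -29.7, -59.1, 73.9, 0]]}}

```text
t: 9.35
ee_pos: [550.3, -139.8, 173.7]
tcp_rot: [[0.884, -0.084, 0.46], [-0.095, -0.995, 0.002], [0.458, -0.045, -0.888]]
force: [0.3, 0.2, -0.4]
opening: 85.5
gripper_force: 0.0
```

>>> {"api": "carry_out", "payload": {"commands": [[2.4, 27.5, -9.2, -29.7, -59.0, 73.9, 0], [2.4, 27.5, -9.2, -29.7, -59.0, 73.9, 0], [2.4, 27.5, -9.2, -29.7, -59.0, 73.9, 0], [2.4, 27.5, -9.2, -29.7, -59.0, 73.9, 0], [2.4, 27.5, -9.2, -29.7, -59.0, 73.9, 0]]}}

```text
t: 9.98
ee_pos: [520.1, -199.1, 248.3]
tcp_rot: [[0.967, -0.256, -0.001], [-0.256, -0.967, 0.003], [-0.002, -0.003, -1.0]]
force: [0.2, -0.1, 0.4]
opening: 85.5
gripper_force: 0.0
```

>>> {"api": "carry_out", "payload": {"commands": [[3.9, 29.8, 14.6, -66.2, -97.6, -91.8, 0], [3.9, 29.8, 14.6, -66.2, -97.6, -91.8, 0], [3.9, 29.8, 14.6, -66.2, -97.6, -91.8, 0], [3.9, 29.8, 14.6, -66.2, -97.6, -91.8, 0], [3.9, 29.8, 14.6, -66.2, -97.6, -91.8, 0]]}}

```text
t: 10.6
ee_pos: [454.6, -296.6, 158.6]
tcp_rot: [[0.867, -0.002, -0.498], [-0.001, -1.0, 0.001], [-0.498, 0.0, -0.867]]
force: [-0.4, 0.6, 1.5]
opening: 85.4
gripper_force: 0.0
```

```bash
python3 - <<'E'
from h import *
s=manip.read_state();print(s["joint_pos"].round(1))
for n in("side","top"):
    im,dd=snap(n);P,u,v=pts(n,dd,dd>0);m=(np.hypot(P[:,0]-395,P[:,1]+297)<45)&(P[:,2]>75)&(P[:,2]<92);print(n,m.sum(),P[m].min(0) if m.sum() else 0,P[m].max(0) if m.sum() else 0)
cv2.imwrite("pics/s3.png",cv2.resize(snap("side")[0][90:240,280:480],(800,600),interpolation=2))
E
```

```text
[-28.5   8.8  90.3 -14.3 107.2  60.6]
side 260 [ 364.12205842 -328.30447269   75.02853385] [ 423.70200995 -266.48209587   91.62520749]
top 0 0 0
```

View pics/s3.png

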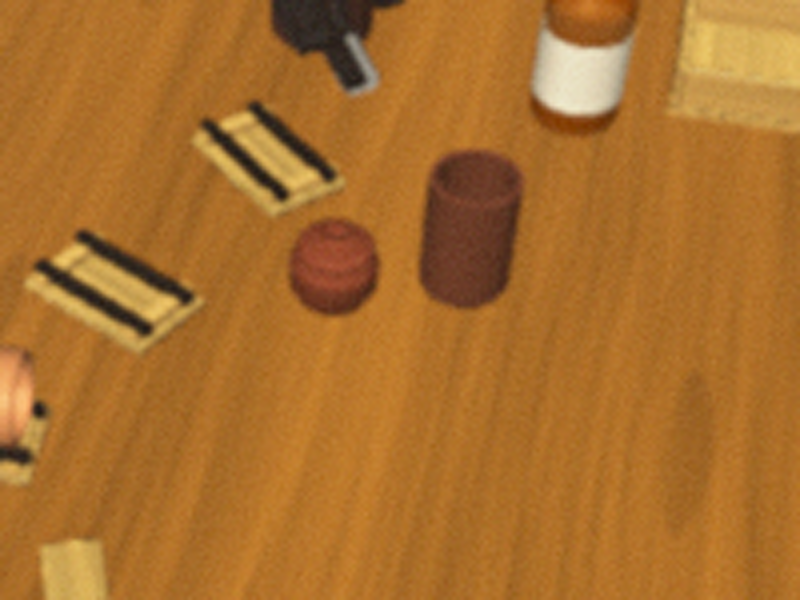

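The picture shows the dark cup standing at (470,230) and the jar at (335,265), with the gripper finger above them clear of both. I'm descending onto the cup.

>>> {"api": "carry_out", "payload": {"commands": [[0, 0, 0, -20, 0, -34.6, 0], [0, 0, 0, -40, 0, -69.3, 0], [0, 0, 0, -60, 0, -103.9, 0], [0, 0, 0, -60, 0, -103.9, 0], [0, 0, 0, -60, 0, -103.9, 0]]}}

```text
t: 11.38
ee_pos: [395.5, -297.6, 56.1]
tcp_rot: [[0.866, -0.001, -0.499], [-0.002, -1.0, -0.0], [-0.499, 0.001, -0.866]]
force: [-0.4, 0.3, 0.5]
opening: 85.7
gripper_force: 0.0
```

>>> {"api": "carry_out", "payload": {"commands": [[0, 0, 0, 0, 0, 0, 255], [0, 0, 0, 0, 0, 0, 255], [0, 0, 0, 0, 0, 0, 255], [0, 0, 0, 0, 0, 0, 255], [0, 0, 0, 0, 0, 0, 255]], "force": 60}}

```text
t: 12.0
ee_pos: [395.4, -297.7, 55.6]
tcp_rot: [[0.866, -0.001, -0.5], [-0.002, -1.0, -0.0], [-0.5, 0.001, -0.866]]
force: [2.8, -0.3, 8.5]
opening: 56.8
gripper_force: 63.7
```

>>> {"api": "carry_out", "payload": {"commands": [[0, 0, 0, 0, 0, 30, 255], [0, 0, 0, 0, 0, 70, 255], [0, 0, 0, 0, 0, 110, 255], [0, 0, 0, 0, 0, 130, 255], [0, 0, 0, 0, 0, 130, 255]]}}

```text
t: 12.62
ee_pos: [394.8, -297.4, 184.7]
tcp_rot: [[0.866, -0.001, -0.501], [-0.001, -1.0, 0.0], [-0.501, 0.001, -0.866]]
force: [0.3, 1.1, -3.0]
opening: 56.9
gripper_force: 65.2
```

```bash
python3 - <<'E'
from pl import *
phi=-27;d=tool(60,phi);ax=-np.array([np.cos(np.radians(phi)),np.sin(np.radians(phi)),0])
T=np.array([615,-221.2,44])+2*d+12*ax
to(T+[0,0,110],phi,60,"over");to(T,phi,60,"down");to(T-100*d,phi,60,"back")
E
```

```text
over -10.6 -44.1 -10.6 106.0 40.5 -15.7 rows>=4.4
over -10.6 -44.0 -10.5 106.1 40.5 -15.6 rows>=4.3
down 0.0 -0.0 -0.0 -0.0 0.0 -110.0 rows>=1.8
back 0.0 -0.0 -0.0 -77.2 39.3 50.0 rows>=1.6
```

>>> {"api": "carry_out", "payload": {"commands": [[-2.1, -8.8, -2.1, 21.2, 8.1, -3.1, 255], [-4.2, -17.6, -4.2, 42.4, 16.2, -6.3, 255], [-6.4, -26.5, -6.4, 63.6, 24.3, -9.4, 255], [-8.5, -35.3, -8.5, 84.8, 32.4, -12.6, 255], [-10.6, -44.1, -10.6, 106.0, 40.5, -15.7, 255]]}}

```text
t: 13.25
ee_pos: [500.6, -256.3, 166.4]
tcp_rot: [[0.944, -0.236, 0.23], [-0.204, -0.967, -0.151], [0.259, 0.096, -0.961]]
force: [-0.4, 0.2, -3.0]
opening: 57.4
gripper_force: 65.2
```

>>> {"api": "carry_out", "payload": {"commands": [[-2.1, -8.8, -2.1, 21.2, 8.1, -3.1, 255], [-4.2, -17.6, -4.2, 42.4, 16.2, -6.3, 255], [-6.4, -26.5, -6.4, 63.6, 24.3, -9.4, 255], [-8.5, -35.3, -8.5, 84.8, 32.4, -12.6, 255], [-10.6, -44, -10.5, 106.1, 40.5, -15.6, 255]]}}

```text
t: 13.88
ee_pos: [597.2, -222.7, 150.2]
tcp_rot: [[0.494, -0.456, 0.74], [-0.236, -0.89, -0.39], [0.837, 0.018, -0.547]]
force: [-0.7, -2.3, -1.5]
opening: 57.1
gripper_force: 65.3
```

>>> {"api": "carry_out", "payload": {"commands": [[0, 0, 0, 0, 0, 0, 255], [0, 0, 0, 0, 0, -30, 255], [0, 0, 0, 0, 0, -60, 255], [0, 0, 0, 0, 0, -80, 255], [0, 0, 0, 0, 0, -80, 255]]}}

```text
t: 14.5
ee_pos: [596.8, -224.7, 71.3]
tcp_rot: [[0.499, -0.457, 0.736], [-0.236, -0.889, -0.392], [0.834, 0.022, -0.551]]
force: [-0.2, 0.4, -2.2]
opening: 57.0
gripper_force: 65.2
```

```bash
python3 - <<'E'
from h import *
s=manip.read_state();print(s["joint_pos"].round(1))
im,dd=snap("side");cv2.imwrite("pics/s4.png",cv2.resize(im[60:285,200:500],(800,600),interpolation=2))
cup((615,-221),r=90,lo=40)
E
```

```text
[-19.7 -16.  132.1 -42.5  10.3 135.1]
side all [ 559. -265.   52.] [ 657. -174.   95.] upper rect [ 611. -227.] [78.2 84.2] 64.2
top all [ 557. -274.   46.] [ 658. -180.   95.] upper rect [ 609.2 -229.4] [81. 91.] 61.7
```

View pics/s4.png

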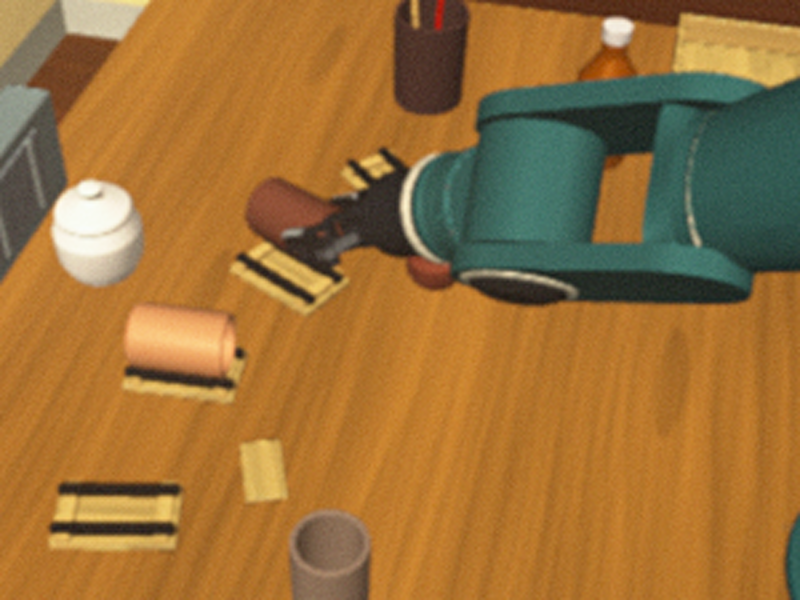

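The picture shows the dark cup level over cradle C at (290,215), with the jar peeking out under the wrist at (432,270). The wrist is near its singularity, so the pose fell a little short. I'll command what is left.

```bash
cat >> pl.py <<'E'
def sync():
    from cell import manip
    s=manip.read_state();save(s["ee_pos"],Ro.from_matrix(s["tcp_rot"]));return s
E
python3 - <<'E'
from pl import *
sync()
phi=-27;d=tool(60,phi);ax=-np.array([np.cos(np.radians(phi)),np.sin(np.radians(phi)),0])
T=np.array([615,-221.2,44])+2*d+12*ax
to(T+[0,0,28],phi,60,"fix")
E
```

```text
fix -0.4 -3.3 0.2 7.7 8.2 -3.9 rows>=0.3
```

>>> {"api": "carry_out", "payload": {"commands": [[-0.1, -0.8, 0, 1.9, 2, 0, 255], [-0.2, -1.6, 0.1, 3.8, 4.1, 0, 255], [-0.4, -3.3, 0.2, 7.7, 8.2, 0, 255], [-0.4, -3.3, 0.2, 7.7, 8.2, 0, 255], [-0.4, -3.3, 0.2, 7.7, 8.2, 0, 255]]}}

```text
t: 15.28
ee_pos: [605.0, -216.9, 76.6]
tcp_rot: [[0.451, -0.451, 0.77], [-0.224, -0.893, -0.392], [0.864, 0.004, -0.503]]
force: [-0.4, 0.3, -2.0]
opening: 56.8
gripper_force: 65.3
```

```bash
python3 - <<'E'
from pl import *
print(sync()["joint_pos"].round(1))
phi=-27;d=tool(60,phi);ax=-np.array([np.cos(np.radians(phi)),np.sin(np.radians(phi)),0])
T=np.array([615,-221.2,44])+2*d+12*ax
to(T+[0,0,28],phi,60,"fix")
E
```

```text
[-18.8 -15.6 132.8 -65.1   7.8 158.8]
fix 0.1 -0.3 -0.2 0.8 0.3 -5.6 rows>=0.1
```

>>> {"api": "carry_out", "payload": {"commands": [[0, 0, 0, 0.5, 0, -6, 255], [0, 0, 0, 0.5, 0, -12, 255], [0, 0, 0, 0.5, 0, -18, 255], [0, 0, 0, 0.5, 0, -24, 255], [0, 0, 0, 0.5, 0, -24, 255]]}}

```text
t: 15.9
ee_pos: [601.4, -218.9, 60.3]
tcp_rot: [[0.462, -0.447, 0.766], [-0.235, -0.894, -0.38], [0.855, -0.004, -0.519]]
force: [-0.5, 0.6, -2.6]
opening: 56.8
gripper_force: 65.3
```

```bash
python3 - <<'E'
from pl import *
from h import *
print(sync()["joint_pos"].round(1))
phi=-27;d=tool(60,phi);ax=-np.array([np.cos(np.radians(phi)),np.sin(np.radians(phi)),0])
T=np.array([615,-221.2,44])+2*d+12*ax
to(T,phi,60,"fix")
im,dd=snap("side")
for sg in manip.silhouettes("side","cup2"):
    P,_,_=pts("side",dd,sg["pixels"]);m=np.median(P,0)
    if np.hypot(m[0]-615,m[1]+221)<40:
        P=P[P[:,2]>20]; X=P@[np.cos(np.radians(27)),-np.sin(np.radians(27)),0];Y=P@[np.sin(np.radians(27)),np.cos(np.radians(27)),0]
        c=np.array([614.5,-221.2]);print(X.min(),X.max(),"cr",c@[np.cos(np.radians(27)),-np.sin(np.radians(27))],"Y",Y.min(),Y.max(),c@[np.sin(np.radians(27)),np.cos(np.radians(27))],P[:,2].max())
        b=[np.percentile(P[(X>a)&(X<a+15),2],95) for a in np.arange(X.min(),X.max()-15,12)];print(np.round(b,1))
E
```

```text
[-19.6 -14.4 133.2 -65.2   6.4 158.9]
fix -0.8 -1.0 -0.4 4.4 2.3 -17.3 rows>=0.3
581.9201127032411 690.172729466382 cr 647.9462076561398 Y 53.74217120233802 112.53172568400059 81.88651893948452 113.25764172389222
[99.9 92.5 91.5 91.7 90.8 90.5 89.6 89.4]
```

>>> {"api": "carry_out", "payload": {"commands": [[-0.8, -1, -0.4, 4.4, 2.3, 0, 255], [-0.8, -1, -0.4, 4.4, 2.3, -3, 255], [-0.8, -1, -0.4, 4.4, 2.3, -6, 255], [-0.8, -1, -0.4, 4.4, 2.3, -9, 255], [-0.8, -1, -0.4, 4.4, 2.3, -12, 255]]}}

```text
t: 16.62
ee_pos: [601.2, -219.5, 60.3]
tcp_rot: [[0.462, -0.446, 0.766], [-0.235, -0.895, -0.379], [0.855, -0.005, -0.518]]
force: [0.5, 0.4, -1.8]
opening: 56.8
gripper_force: 65.3
```

```bash
cat > c.py <<'E'
from pl import *
print(sync()["joint_pos"].round(1))
phi=-27;d=tool(60,phi);ax=-np.array([np.cos(np.radians(phi)),np.sin(np.radians(phi)),0])
T=np.array([615,-221.2,44])+2*d+12*ax
to(T,phi,60,"fix")
E
python3 c.py
```

```text
[-19.8 -14.4 133.2 -65.2   6.2 158.8]
fix -0.8 -1.0 -0.5 4.6 3.0 -17.3 rows>=0.3
```

```bash
python3 - <<'E'
from pl import *
sync();p,R=load();to(p+[-30,15,120],0,0,"up",R1=R)
to([560,-60,210],-5,20,"mid")
phi=14.5;d=tool(60,phi);ax=-np.array([np.cos(np.radians(phi)),np.sin(np.radians(phi)),0])
T=np.array([666.5,98,44])+2*d+12*ax;print(T)
to(T+[0,0,100],phi,60,"over")
E
```

```text
up 0.0 0.0 0.0 -30.0 15.0 120.0 rows>=2.0
mid 10.3 37.6 20.8 -11.2 144.5 29.7 rows>=4.1
[656.55910922  95.42911084  43.        ]
over 3.4 -40.0 18.7 96.5 155.5 -67.0 rows>=4.1
```

>>> {"api": "carry_out", "payload": {"commands": [[0, 0, 0, -5, 3, 30, 255], [0, 0, 0, -15, 8, 70, 255], [0, 0, 0, -30, 15, 120, 255], [0, 0, 0, -30, 15, 120, 255], [0, 0, 0, -30, 15, 120, 255]]}}

```text
t: 17.25
ee_pos: [571.2, -204.7, 181.1]
tcp_rot: [[0.461, -0.447, 0.767], [-0.235, -0.895, -0.38], [0.856, -0.005, -0.517]]
force: [0.2, -0.2, -3.1]
opening: 57.2
gripper_force: 65.3
```

>>> {"api": "carry_out", "payload": {"commands": [[2, 7.5, 4.1, -2, 29, 6, 255], [4.1, 15, 8.3, -4.5, 58, 12, 255], [6.2, 22.5, 12.5, -6.7, 87, 18, 255], [8.2, 30, 16.6, -9, 115.6, 24, 255], [10.3, 37.6, 20.8, -11.2, 144.5, 29.7, 255]]}}

```text
t: 17.88
ee_pos: [559.9, -60.0, 208.0]
tcp_rot: [[0.938, -0.087, 0.334], [-0.081, -0.996, -0.03], [0.336, 0.001, -0.942]]
force: [-0.3, 0.2, -2.4]
opening: 57.0
gripper_force: 65.1
```

```bash
python3 - <<'E'
from pl import *
s=sync();print(s["joint_pos"].round(1))
phi=14.5;d=tool(60,phi);ax=-np.array([np.cos(np.radians(phi)),np.sin(np.radians(phi)),0])
T=np.array([666.5,98,44])+2*d+12*ax
to(T+[0,0,100],phi,60,"over")
E
```

```text
[ -9.5 -19.9 110.2   1.5  70.2  85.2]
over 3.4 -40.4 18.7 96.7 155.5 -65.0 rows>=4.2
```

>>> {"api": "carry_out", "payload": {"commands": [[0.7, -8, 3.7, 19, 31, -13, 255], [1.4, -16, 7.4, 38, 62, -26, 255], [2.1, -24, 11, 58, 93, -39, 255], [2.7, -32, 15, 77, 124, -52, 255], [3.4, -40.4, 18.7, 96.7, 155.5, -65, 255]]}}

```text
t: 18.5
ee_pos: [648.9, 88.7, 146.7]
tcp_rot: [[0.529, 0.244, 0.813], [0.119, -0.97, 0.213], [0.84, -0.016, -0.542]]
force: [0.9, 1.9, -2.0]
opening: 56.8
gripper_force: 65.3
```

```bash
cat > c.py <<'E'
from pl import *
import sys
s=sync();print(s["joint_pos"].round(1))
phi=14.5;d=tool(60,phi);ax=-np.array([np.cos(np.radians(phi)),np.sin(np.radians(phi)),0])
T=np.array([666.5,98,44])+2*d+12*ax
to(T+[0,0,float(sys.argv[1])],phi,60,"to")
E
python3 c.py 40
```

```text
[ 1.000e-01 -2.010e+01  1.275e+02  3.770e+01  2.030e+01  4.710e+01]
to -0.2 -3.0 0.4 7.7 6.7 -63.7 rows>=1.0
```

>>> {"api": "carry_out", "payload": {"commands": [[-0.2, -3, 0.4, 7.7, 6.7, -10, 255], [-0.2, -3, 0.4, 7.7, 6.7, -25, 255], [-0.2, -3, 0.4, 7.7, 6.7, -45, 255], [-0.2, -3, 0.4, 7.7, 6.7, -63.7, 255], [-0.2, -3, 0.4, 7.7, 6.7, -63.7, 255]]}}

```text
t: 19.12
ee_pos: [656.1, 94.8, 83.1]
tcp_rot: [[0.487, 0.25, 0.836], [0.125, -0.968, 0.217], [0.864, -0.001, -0.503]]
force: [0.7, -0.2, -2.4]
opening: 56.7
gripper_force: 65.2
```

```bash
python3 c.py 3
```

```text
[  0.8 -13.3 130.3  71.7  12.5  11.7]
to -0.0 -0.2 0.0 0.5 0.6 -37.1 rows>=0.6
```

>>> {"api": "carry_out", "payload": {"commands": [[0, -0.2, 0, 0.5, 0.6, -8, 255], [0, -0.2, 0, 0.5, 0.6, -17, 255], [0, -0.2, 0, 0.5, 0.6, -27, 255], [0, -0.2, 0, 0.5, 0.6, -37, 255], [0, -0.2, 0, 0.5, 0.6, -37, 255]]}}

```text
t: 19.75
ee_pos: [657.5, 95.6, 49.6]
tcp_rot: [[0.48, 0.251, 0.84], [0.125, -0.968, 0.218], [0.868, 0.0, -0.496]]
force: [0.0, -0.1, -2.0]
opening: 56.9
gripper_force: 65.3
```

```bash
python3 c.py 0; python3 - <<'E'
from h import *
im,dd=snap("side");cv2.imwrite("pics/s5.png",cv2.resize(im[120:345,150:450],(800,600),interpolation=2))
P,u,v=pts("side",dd,dd>0);a=np.radians(14.5);q=P[:,:2]-[666.5,98];X=q@[np.cos(a),np.sin(a)];Y=q@[-np.sin(a),np.cos(a)]
m=(abs(Y)<20)&(X>-30)&(X<60)&(P[:,2]>55);
for x in range(0,50,10):
    k=m&(X>x)&(X<x+10);print(x,np.percentile(P[k,2],90).round(1) if k.sum() else None)
k=(abs(Y)<30)&(X>0)&(X<70)&(P[:,2]>35);print(X[k].max(),Y[k].min(),Y[k].max())
E
```

```text
[  0.8  -9.3 131.   96.   11.9 -13. ]
to -0.0 0.2 -0.0 -1.0 -0.2 -6.6 rows>=0.1
0 80.0
10 79.8
20 79.5
30 80.1
40 79.3
45.567952754271154 -25.374935905528986 29.95899491148505
```

View pics/s5.png

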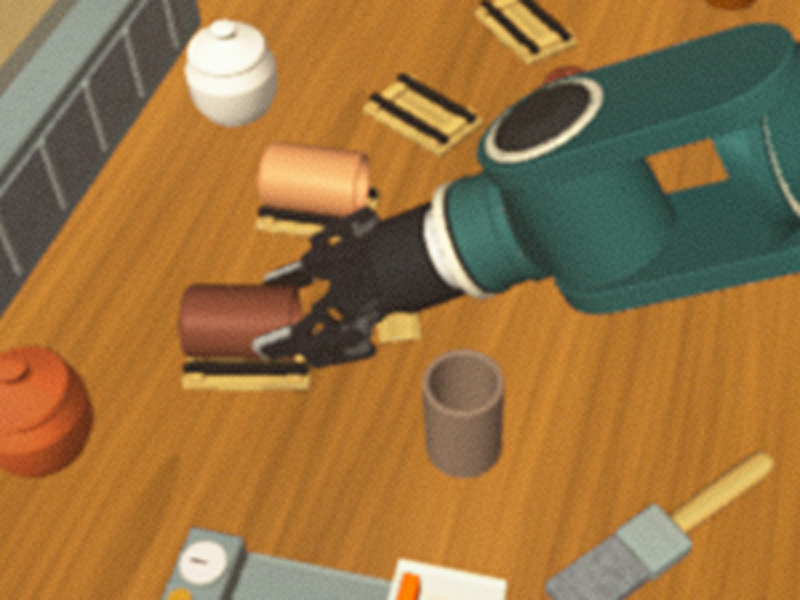

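The dark cup sits level over cradle B at (240,320), with the grey cup clear at (463,410). I'll lower it and release.

>>> {"api": "carry_out", "payload": {"commands": [[0, 0.2, 0, -0.5, 0, -2, 255], [0, 0.2, 0, -1, 0, -4, 255], [0, 0.2, 0, -1, 0, -6, 255], [0, 0.2, 0, -1, 0, -6, 255], [0, 0.2, 0, -1, 0, -6, 255]]}}

```text
t: 20.42
ee_pos: [657.1, 95.8, 45.3]
tcp_rot: [[0.481, 0.251, 0.84], [0.125, -0.968, 0.218], [0.868, -0.0, -0.497]]
force: [-0.8, -0.8, 0.8]
opening: 57.0
gripper_force: 65.6
```

```bash
python3 c.py 0; python3 - <<'E'
from pl import *
d=tool(60,14.5);print(-100*d)
E
```

```text
[  0.9  -8.8 131.1  98.6  12.  -15.7]
to -0.1 0.2 -0.1 -0.6 -0.4 -2.3 rows>=0.0
[-83.84404512 -21.68354441  50.        ]
```

>>> {"api": "carry_out", "payload": {"commands": [[0, 0, 0, 0, 0, 0, 180], [0, 0, 0, 0, 0, 0, 120], [0, 0, 0, 0, 0, 0, 60], [0, 0, 0, 0, 0, 0, 0], [0, 0, 0, 0, 0, 0, 0]]}}

```text
t: 21.05
ee_pos: [656.9, 95.9, 44.9]
tcp_rot: [[0.481, 0.252, 0.84], [0.125, -0.968, 0.218], [0.868, -0.0, -0.497]]
force: [0.0, -1.0, -0.6]
opening: 85.5
gripper_force: 0.0
```

>>> {"api": "carry_out", "payload": {"commands": [[0, 0, 0, 0, 0, 0, 0], [0, 0, 0, -20, -5.2, 12, 0], [0, 0, 0, -42, -10.8, 25, 0], [0, 0, 0, -84, -21.7, 50, 0], [0, 0, 0, -84, -21.7, 50, 0]]}}

```text
t: 21.68
ee_pos: [572.1, 73.6, 96.8]
tcp_rot: [[0.479, 0.251, 0.841], [0.125, -0.968, 0.217], [0.869, 0.001, -0.495]]
force: [-0.1, -0.1, 0.8]
opening: 85.9
gripper_force: 0.0
```

```bash
python3 - <<'E'
from h import *
from pl import *
s=sync();print(s["ee_pos"],s["joint_pos"].round(1))
cup((666.5,98));cup((670,-74));
im,dd=snap("side");P,u,v=pts("side",dd,dd>0);m=(np.hypot(P[:,0]-473,P[:,1]-135)<45)&(P[:,2]>75)&(P[:,2]<92);print(P[m].min(0),P[m].max(0))
to([520,60,230],10,10,"mid")
phi=10;d=tool(-42,phi);c=np.array([473.8,134.9,54])
to(c+2*d-110*d,phi,-42,"pre");to(c+2*d,phi,-42,"grasp")
E
```

```text
[572.14468675  73.63369683  96.78638276] [ -2.8 -29.8 140.4  56.3  18.1  26.2]
side all [617.  60.  30.] [712. 136.  79.] upper rect [665.9 101.8] [89.3 52.3] 14.9
top all [619.  61.  30.] [717. 136.  82.] upper rect [669.1  98.4] [89.6 57. ] 14.9
side all [ 623. -106.   30.] [712. -40.  78.] upper rect [669.  -69.5] [88.7 52.3] 6.2
top all [ 625. -106.   31.] [716. -42.  82.] upper rect [671.1 -73.3] [88.  56.9] 5.2
[442.94323346 105.03802548  75.00284904] [501.9503675  165.03267121  91.54275842]
mid -5.3 24.6 -2.1 -26.1 -6.8 66.6 rows>=2.4
mid -5.3 24.6 -2.2 -26.0 -6.8 66.6 rows>=2.4
pre -4.5 25.6 0.0 12.5 43.7 -47.9 rows>=2.4
pre -4.5 25.6 0.1 12.4 43.7 -47.8 rows>=2.4
grasp -0.0 0.0 -0.0 -72.5 -12.8 -81.8 rows>=1.8
```

>>> {"api": "carry_out", "payload": {"commands": [[-5.3, 24.6, -2.1, -26.1, -6.8, 66.6, 0], [-5.3, 24.6, -2.1, -26.1, -6.8, 66.6, 0], [-5.3, 24.6, -2.1, -26.1, -6.8, 66.6, 0], [-5.3, 24.6, -2.1, -26.1, -6.8, 66.6, 0], [-5.3, 24.6, -2.1, -26.1, -6.8, 66.6, 0]]}}

```text
t: 22.55
ee_pos: [547.7, 68.2, 161.4]
tcp_rot: [[0.801, 0.215, 0.558], [0.17, -0.977, 0.132], [0.574, -0.011, -0.819]]
force: [0.4, -0.3, -0.3]
opening: 85.4
gripper_force: 0.0
```

>>> {"api": "carry_out", "payload": {"commands": [[-5.3, 24.6, -2.2, -26.0, -6.8, 66.6, 0], [-5.3, 24.6, -2.2, -26.0, -6.8, 66.6, 0], [-5.3, 24.6, -2.2, -26.0, -6.8, 66.6, 0], [-5.3, 24.6, -2.2, -26.0, -6.8, 66.6, 0], [-5.3, 24.6, -2.2, -26.0, -6.8, 66.6, 0]]}}

```text
t: 23.18
ee_pos: [520.5, 60.7, 226.8]
tcp_rot: [[0.97, 0.173, 0.169], [0.17, -0.985, 0.033], [0.172, -0.003, -0.985]]
force: [-0.7, -0.6, -0.7]
opening: 85.5
gripper_force: 0.0
```

>>> {"api": "carry_out", "payload": {"commands": [[-4.5, 25.6, 0, 12.5, 43.7, -47.9, 0], [-4.5, 25.6, 0, 12.5, 43.7, -47.9, 0], [-4.5, 25.6, 0, 12.5, 43.7, -47.9, 0], [-4.5, 25.6, 0, 12.5, 43.7, -47.9, 0], [-4.5, 25.6, 0, 12.5, 43.7, -47.9, 0]]}}

```text
t: 23.8
ee_pos: [533.0, 104.1, 180.4]
tcp_rot: [[0.947, 0.172, -0.271], [0.165, -0.985, -0.045], [-0.275, -0.002, -0.962]]
force: [0.1, -0.1, -0.1]
opening: 85.4
gripper_force: 0.0
```

>>> {"api": "carry_out", "payload": {"commands": [[-4.5, 25.6, 0.1, 12.4, 43.7, -47.8, 0], [-4.5, 25.6, 0.1, 12.4, 43.7, -47.8, 0], [-4.5, 25.6, 0.1, 12.4, 43.7, -47.8, 0], [-4.5, 25.6, 0.1, 12.4, 43.7, -47.8, 0], [-4.5, 25.6, 0.1, 12.4, 43.7, -47.8, 0]]}}

```text
t: 24.42
ee_pos: [545.7, 147.7, 133.6]
tcp_rot: [[0.734, 0.173, -0.657], [0.129, -0.985, -0.114], [-0.667, -0.001, -0.745]]
force: [-0.3, -0.0, 0.1]
opening: 85.3
gripper_force: 0.0
```

```bash
python3 - <<'E'
from h import *
from pl import *
s=sync();print(s["ee_pos"],s["joint_pos"].round(1),s["tcp_rot"][:,2])
im,dd=snap("side");P,u,v=pts("side",dd,dd>0);m=(np.hypot(P[:,0]-473,P[:,1]-135)<50)&(P[:,2]>75)&(P[:,2]<92);print(P[m].min(0),P[m].max(0))
phi=10;d=tool(-42,phi);c=np.array([473.8,134.9,54])
to(c+2*d,phi,-42,"grasp")
E
```

```text
[545.65714911 147.7440844  133.60241989] [ 11.9  21.9  80.3   1.5 119.5  92.2] [-0.65687278 -0.11424072 -0.74529673]
[443.08868952 103.4491107   75.08145312] [502.30426982 165.19591915  91.90379409]
grasp -0.1 0.2 0.1 -73.2 -13.1 -81.1 rows>=1.8
```

>>> {"api": "carry_out", "payload": {"commands": [[0, 0, 0, -24, -4.3, -27, 0], [0, 0, 0, -48, -8.6, -54, 0], [0, 0, 0, -73.2, -13.1, -81.1, 0], [0, 0, 0, -73.2, -13.1, -81.1, 0], [0, 0, 0, -73.2, -13.1, -81.1, 0]]}}

```text
t: 25.1
ee_pos: [473.4, 135.0, 53.0]
tcp_rot: [[0.733, 0.173, -0.658], [0.129, -0.985, -0.115], [-0.668, -0.001, -0.744]]
force: [-0.1, 0.1, 0.4]
opening: 85.2
gripper_force: 0.0
```

>>> {"api": "carry_out", "payload": {"commands": [[0, 0, 0, 0, 0, 0, 255], [0, 0, 0, 0, 0, 0, 255], [0, 0, 0, 0, 0, 0, 255], [0, 0, 0, 0, 0, 0, 255], [0, 0, 0, 0, 0, 0, 255]], "force": 60}}

```text
t: 25.72
ee_pos: [473.7, 134.9, 52.7]
tcp_rot: [[0.732, 0.173, -0.659], [0.129, -0.985, -0.115], [-0.669, -0.001, -0.743]]
force: [4.9, 0.2, 10.2]
opening: 56.7
gripper_force: 64.0
```

>>> {"api": "carry_out", "payload": {"commands": [[0, 0, 0, 0, 0, 30, 255], [0, 0, 0, 0, 0, 70, 255], [0, 0, 0, 0, 0, 110, 255], [0, 0, 0, 0, 0, 140, 255], [0, 0, 0, 0, 0, 140, 255]]}}

```text
t: 26.35
ee_pos: [473.5, 135.0, 193.2]
tcp_rot: [[0.733, 0.173, -0.657], [0.129, -0.985, -0.115], [-0.667, -0.001, -0.745]]
force: [0.8, -1.0, -2.9]
opening: 56.6
gripper_force: 64.9
```

```bash
python3 - <<'E'
from pl import *
print(sync()["joint_pos"].round(1))
to([560,-60,215],-10,10,"mid")
phi=-27;d=tool(48,phi);ax=-np.array([np.cos(np.radians(phi)),np.sin(np.radians(phi)),0])
T=np.array([615,-221.2,44])+2*d+10*ax;print(T)
to(T+[0,0,110],phi,48,"over")
E
```

```text
[ 12.1  10.9  88.    1.7 122.9  92.5]
mid -0.0 -26.1 -9.3 43.3 -97.5 10.9 rows>=2.6
mid -0.1 -26.0 -9.3 43.2 -97.5 10.9 rows>=2.6
[ 607.41422853 -217.33485638   42.66173879]
over -12.1 -36.2 -16.4 47.5 -157.4 -62.4 rows>=3.9
```

>>> {"api": "carry_out", "payload": {"commands": [[0, -6.5, -2.3, 10.8, -24.4, 2.7, 255], [0, -13, -4.6, 21.6, -48.7, 5.4, 255], [0, -19.6, -7, 32.5, -73, 8.2, 255], [0, -26.1, -9.3, 43.3, -97.5, 10.9, 255], [0, -26.1, -9.3, 43.3, -97.5, 10.9, 255]]}}

```text
t: 26.98
ee_pos: [515.7, 36.1, 202.1]
tcp_rot: [[0.961, -0.002, -0.276], [-0.013, -0.999, -0.037], [-0.276, 0.04, -0.96]]
force: [0.4, -0.2, -3.3]
opening: 56.3
gripper_force: 64.9
```

>>> {"api": "carry_out", "payload": {"commands": [[0, -6.5, -2.3, 10.8, -24.4, 2.7, 255], [0, -13, -4.6, 21.6, -48.7, 5.4, 255], [0, -19.6, -7, 32.5, -73, 8.2, 255], [-0.1, -26, -9.3, 43.2, -97.5, 10.9, 255], [-0.1, -26, -9.3, 43.2, -97.5, 10.9, 255]]}}

```text
t: 27.6
ee_pos: [558.4, -60.6, 211.9]
tcp_rot: [[0.971, -0.175, 0.165], [-0.172, -0.985, -0.03], [0.168, 0.001, -0.986]]
force: [-0.4, 0.2, -3.4]
opening: 56.2
gripper_force: 65.0
```

>>> {"api": "carry_out", "payload": {"commands": [[-2.4, -7.2, -3.3, 9.5, -31.5, -12.5, 255], [-4.8, -14.4, -6.6, 19, -63, -25, 255], [-7.2, -21.7, -9.8, 28.5, -94.5, -37.4, 255], [-9.7, -29, -13.1, 38, -126, -50, 255], [-12.1, -36.2, -16.4, 47.5, -157.4, -62.4, 255]]}}

```text
t: 28.22
ee_pos: [606.6, -217.2, 148.9]
tcp_rot: [[0.598, -0.455, 0.66], [-0.306, -0.891, -0.337], [0.741, -0.0, -0.672]]
force: [0.7, -1.1, -2.0]
opening: 56.6
gripper_force: 65.2
```

```bash
cat > c.py <<'E'
from pl import *
import sys
s=sync();print(s["joint_pos"].round(1))
phi=-27;d=tool(48,phi);ax=-np.array([np.cos(np.radians(phi)),np.sin(np.radians(phi)),0])
T=np.array([615,-221.2,44])+2*d+10*ax
to(T+[0,0,float(sys.argv[1])],phi,48,"to");print(-100*d)
E
python3 c.py 40
```

```text
[-19.4 -19.9 123.3 -11.6  29.5 105.3]
to -0.1 -0.2 0.1 0.8 -0.2 -66.3 rows>=1.1
[-66.21468879  33.73806907  66.91306064]
```

Well conditioned this time.

>>> {"api": "carry_out", "payload": {"commands": [[0, 0, 0, 0.8, 0, -15, 255], [0, 0, 0, 0.8, 0, -35, 255], [0, 0, 0, 0.8, 0, -60, 255], [0, 0, 0, 0.8, 0, -80, 255], [0, 0, 0, 0.8, 0, -80, 255]]}}

```text
t: 28.85
ee_pos: [606.8, -216.3, 68.0]
tcp_rot: [[0.603, -0.454, 0.656], [-0.306, -0.891, -0.335], [0.736, 0.001, -0.677]]
force: [0.4, 0.0, -2.6]
opening: 56.3
gripper_force: 65.1
```

```bash
python3 c.py 0; python3 - <<'E'
from h import *
im,dd=snap("side");cv2.imwrite("pics/s6.png",cv2.resize(im[60:285,200:500],(800,600),interpolation=2))
P,u,v=pts("side",dd,dd>0);a=np.radians(-27);q=P[:,:2]-[615,-221.2];X=q@[np.cos(a),np.sin(a)];Y=q@[-np.sin(a),np.cos(a)]
m=(abs(Y)<20)&(X>-30)&(X<60)&(P[:,2]>65)
for x in range(0,50,10):
    k=m&(X>x)&(X<x+10);print(x,np.percentile(P[k,2],90).round(1) if k.sum() else None)
k=(abs(Y)<32)&(X>0)&(X<70)&(P[:,2]>45);print(X[k].max(),Y[k].min(),Y[k].max())
E
```

```text
[-19.3 -13.9 126.8 -16.4  20.7 110.6]
to -0.2 -0.6 -0.0 0.6 -1.0 -25.4 rows>=0.4
[-66.21468879  33.73806907  66.91306064]
0 97.9
10 98.3
20 97.8
30 97.4
40 95.7
42.345922344587585 -21.379248802735706 30.667178960464046
```

View pics/s6.png

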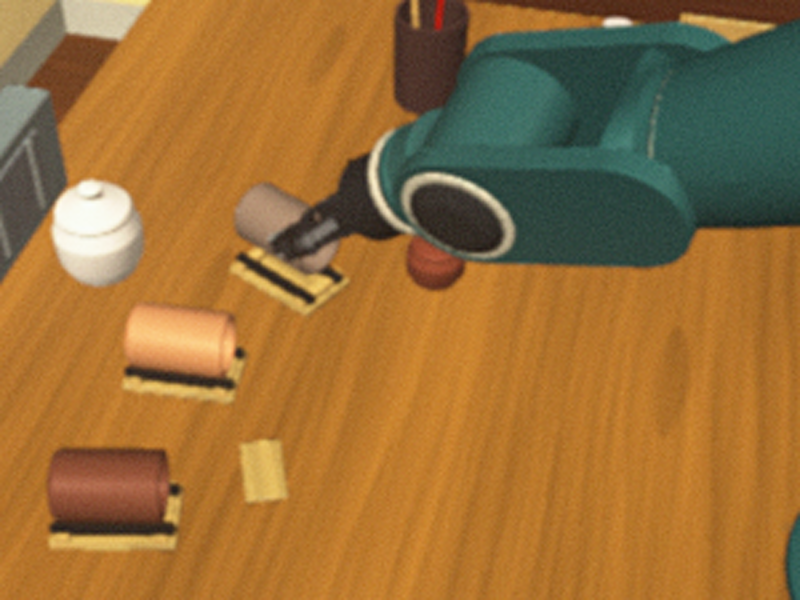

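The grey cup is level over cradle C at (285,225), and the other two cups lie properly in theirs. Lowering in two steps.

>>> {"api": "carry_out", "payload": {"commands": [[0, -0.6, 0, 0.6, -1, -6, 255], [0, -0.6, 0, 0.6, -1, -12, 255], [0, -0.6, 0, 0.6, -1, -18, 255], [0, -0.6, 0, 0.6, -1, -21, 255], [0, -0.6, 0, 0.6, -1, -21, 255]]}}

```text
t: 29.52
ee_pos: [607.9, -218.6, 49.6]
tcp_rot: [[0.591, -0.455, 0.666], [-0.306, -0.89, -0.337], [0.747, -0.005, -0.665]]
force: [0.4, -0.5, -2.6]
opening: 56.3
gripper_force: 65.2
```

>>> {"api": "carry_out", "payload": {"commands": [[0, 0, 0, 0, 0, -1, 255], [0, 0, 0, 0, 0, -2, 255], [0, 0, 0, 0, 0, -3, 255], [0, 0, 0, 0, 0, -3, 255], [0, 0, 0, 0, 0, -3, 255]]}}

```text
t: 30.15
ee_pos: [608.0, -218.6, 46.9]
tcp_rot: [[0.59, -0.455, 0.667], [-0.306, -0.891, -0.337], [0.747, -0.005, -0.665]]
force: [-0.1, 0.7, -3.5]
opening: 56.3
gripper_force: 65.2
```

```bash
python3 c.py 0
```

```text
[-19.6 -11.8 127.8 -19.1  16.8 113.5]
to -0.1 0.4 0.1 -0.6 1.2 -4.2 rows>=0.1
[-66.21468879  33.73806907  66.91306064]
```

>>> {"api": "carry_out", "payload": {"commands": [[0, 0.4, 0, -0.6, 1, -1, 255], [0, 0.4, 0, -0.6, 1, -2, 255], [0, 0.4, 0, -0.6, 1, -3, 255], [0, 0.4, 0, -0.6, 1, -3, 255], [0, 0.4, 0, -0.6, 1, -3, 255]]}}

```text
t: 30.78
ee_pos: [607.9, -217.9, 45.0]
tcp_rot: [[0.594, -0.455, 0.663], [-0.305, -0.891, -0.338], [0.744, -0.002, -0.668]]
force: [-6.1, 0.0, 6.4]
opening: 56.4
gripper_force: 66.3
```

>>> {"api": "carry_out", "payload": {"commands": [[0, 0, 0, 0, 0, 0, 180], [0, 0, 0, 0, 0, 0, 120], [0, 0, 0, 0, 0, 0, 60], [0, 0, 0, 0, 0, 0, 0], [0, 0, 0, 0, 0, 0, 0]]}}

```text
t: 31.4
ee_pos: [607.4, -217.6, 43.8]
tcp_rot: [[0.596, -0.455, 0.662], [-0.306, -0.891, -0.337], [0.743, -0.001, -0.669]]
force: [0.3, -0.4, 0.5]
opening: 85.1
gripper_force: 0.0
```

>>> {"api": "carry_out", "payload": {"commands": [[0, 0, 0, 0, 0, 0, 0], [0, 0, 0, -16, 8, 16, 0], [0, 0, 0, -33, 17, 33, 0], [0, 0, 0, -66, 33.7, 67, 0], [0, 0, 0, -66, 33.7, 67, 0]]}}

```text
t: 32.02
ee_pos: [541.4, -183.5, 115.6]
tcp_rot: [[0.59, -0.454, 0.667], [-0.304, -0.891, -0.338], [0.748, -0.003, -0.664]]
force: [1.1, 1.1, 0.2]
opening: 85.5
gripper_force: 0.0
```

```bash
python3 - <<'E'
from h import *
from pl import *
s=sync();print(s["ee_pos"],s["joint_pos"].round(1))
cup((615,-221.2))
# regulator: tool down, closing along reg x (yaw 2.7): y az = 2.7-180 or 2.7
Rg=lambda yaw:Ro.from_euler("z",yaw,degrees=True)*Ro.from_matrix(np.diag([1,-1,-1.]))
to([480,-60,240],-45,0,"m1")
p,R=load();
to([464,310,150],0,0,"m2",R1=Rg(2.7-90))
E
```

```text
[ 541.41606079 -183.50521348  115.63507244] [-17.8 -30.  133.5 -14.1  29.1 108.6]
side all [ 563. -257.   30.] [ 664. -176.   78.] upper rect [ 614.6 -219.2] [51.9 89. ] 63.4
top all [ 565. -264.   30.] [ 665. -177.   80.] upper rect [ 615.6 -222.1] [57.  88.7] 63.5
m1 14.2 19.7 -8.4 -30.7 61.8 62.2 rows>=2.4
m1 14.2 19.7 -8.4 -30.7 61.7 62.2 rows>=2.4
m2 0.0 -0.0 -21.2 -8.0 185.0 -45.0 rows>=3.0
m2 0.0 -0.0 -21.1 -8.0 185.0 -45.0 rows>=3.0
```

```bash
python3 - <<'E'
from h import *
from pl import *
sync()
to([500,-40,240],25,0,"m1");to([464,310,160],92.7,0,"m2");to([464,310,93],92.7,0,"dn")
im,dd=snap("side");P,u,v=pts("side",dd,dd>0);B=(P[:,0]>340)&(P[:,0]<700)&(P[:,1]>220)&(P[:,1]<400)
q=P[B&(P[:,2]>20)&(P[:,2]<29)];print(cv2.minAreaRect(q[:,:2].astype(np.float32)))
E
```

```text
m1 0.4 24.8 24.5 -20.8 71.9 64.2 rows>=3.3
m1 0.4 24.9 24.4 -20.7 72.0 64.3 rows>=3.3
m2 0.0 -0.0 33.9 -18.0 175.0 -40.0 rows>=3.2
m2 0.0 -0.0 33.8 -18.0 175.0 -40.0 rows>=3.2
dn 0.0 -0.0 0.0 -0.0 -0.0 -67.0 rows>=1.1
((519.1301879882812, 317.6438293457031), (384.1452331542969, 117.6804428100586), 11.849226951599121)
```

>>> {"api": "carry_out", "payload": {"commands": [[0.4, 24.8, 24.5, -20.8, 71.9, 64.2, 0], [0.4, 24.8, 24.5, -20.8, 71.9, 64.2, 0], [0.4, 24.8, 24.5, -20.8, 71.9, 64.2, 0], [0.4, 24.8, 24.5, -20.8, 71.9, 64.2, 0], [0.4, 24.8, 24.5, -20.8, 71.9, 64.2, 0]]}}

```text
t: 32.8
ee_pos: [521.1, -112.5, 173.1]
tcp_rot: [[0.915, -0.018, 0.402], [0.022, -0.995, -0.096], [0.402, 0.097, -0.911]]
force: [-0.6, -0.0, 0.3]
opening: 85.6
gripper_force: 0.0
```

>>> {"api": "carry_out", "payload": {"commands": [[0.4, 24.9, 24.4, -20.7, 72, 64.3, 0], [0.4, 24.9, 24.4, -20.7, 72, 64.3, 0], [0.4, 24.9, 24.4, -20.7, 72, 64.3, 0], [0.4, 24.9, 24.4, -20.7, 72, 64.3, 0], [0.4, 24.9, 24.4, -20.7, 72, 64.3, 0]]}}

```text
t: 33.42
ee_pos: [500.0, -40.2, 237.7]
tcp_rot: [[0.908, 0.42, -0.003], [0.42, -0.908, -0.001], [-0.003, -0.0, -1.0]]
force: [-1.1, 0.0, -0.0]
opening: 85.3
gripper_force: 0.0
```

>>> {"api": "carry_out", "payload": {"commands": [[0, 0, 33.9, -18, 175, -40, 0], [0, 0, 33.9, -18, 175, -40, 0], [0, 0, 33.9, -18, 175, -40, 0], [0, 0, 33.9, -18, 175, -40, 0], [0, 0, 33.9, -18, 175, -40, 0]]}}

```text
t: 34.05
ee_pos: [481.7, 134.6, 199.3]
tcp_rot: [[0.519, 0.855, 0.0], [0.855, -0.519, -0.002], [-0.001, 0.001, -1.0]]
force: [-0.7, -0.8, 0.1]
opening: 85.9
gripper_force: 0.0
```

>>> {"api": "carry_out", "payload": {"commands": [[0, 0, 33.8, -18, 175, -40, 100], [0, 0, 33.8, -18, 175, -40, 100], [0, 0, 33.8, -18, 175, -40, 100], [0, 0, 33.8, -18, 175, -40, 100], [0, 0, 33.8, -18, 175, -40, 100]], "force": 20}}

```text
t: 34.67
ee_pos: [464.5, 308.8, 159.6]
tcp_rot: [[-0.043, 0.999, 0.001], [0.999, 0.043, -0.002], [-0.002, 0.0, -1.0]]
force: [0.5, -0.3, 0.5]
opening: 51.6
gripper_force: 0.0
```

```bash
python3 - <<'E'
from h import *
from pl import *
s=sync();print(s["joint_pos"].round(1))
to([464,310,93],92.7,0,"dn")
im,dd=snap("side");cv2.imwrite("pics/s7.png",cv2.resize(im[280:400,220:380],(800,600),interpolation=2))
P,u,v=pts("side",dd,dd>0);B=(P[:,0]>420)&(P[:,0]<500)&(P[:,1]>270)&(P[:,1]<350)&(P[:,2]>84)&(P[:,2]<96);print(cv2.minAreaRect(P[B][:,:2].astype(np.float32)))
E
```

```text
[ 3.11e+01 -6.50e+00  1.02e+02 -1.00e-01  8.46e+01  2.86e+01]
dn 0.1 0.0 0.3 -0.5 1.2 -66.6 rows>=1.1
((463.1528015136719, 310.4553527832031), (12.163838386535645, 44.60615158081055), 2.613548755645752)
```

View pics/s7.png

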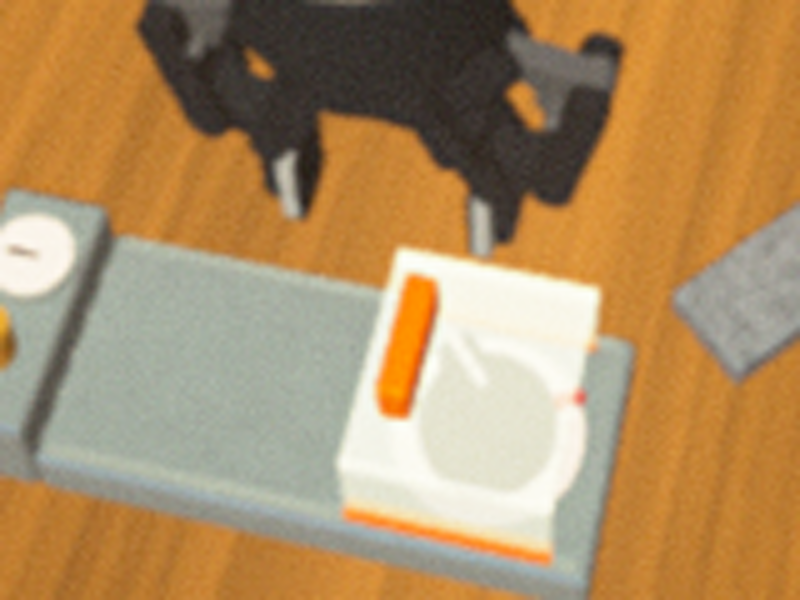

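The picture shows the orange fin at (408,345) and the red mark at (578,397), with the open gripper lined up over the fin. I'm going down, gripping it and sliding the guard.

>>> {"api": "carry_out", "payload": {"commands": [[0, 0, 0, -0.5, 0.6, -25, 100], [0, 0, 0, -0.5, 0.6, -50, 100], [0, 0, 0, -0.5, 0.6, -66, 100], [0, 0, 0, -0.5, 0.6, -66, 100], [0, 0, 0, -0.5, 0.6, -66, 100]]}}

```text
t: 35.35
ee_pos: [463.9, 310.5, 94.5]
tcp_rot: [[-0.046, 0.999, 0.001], [0.999, 0.046, -0.002], [-0.002, 0.001, -1.0]]
force: [0.2, -0.8, 0.3]
opening: 52.1
gripper_force: 0.0
```

>>> {"api": "carry_out", "payload": {"commands": [[0, 0, 0, 0, 0, 0, 255], [0, 0, 0, 0, 0, 0, 255], [0, 0, 0, 0, 0, 0, 255], [0, 0, 0, 0, 0, 0, 255], [0, 0, 0, 0, 0, 0, 255]], "force": 20}}

```text
t: 35.98
ee_pos: [463.4, 310.7, 93.3]
tcp_rot: [[-0.047, 0.999, -0.0], [0.999, 0.047, -0.002], [-0.002, -0.0, -1.0]]
force: [0.4, 0.5, -0.4]
opening: -0.4
gripper_force: 0.0
```

```bash
python3 - <<'E'
from h import *
im,dd=snap("side");cv2.imwrite("pics/s8.png",cv2.resize(im[280:400,220:380],(800,600),interpolation=2))
E
```

```text
(no output)
```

View pics/s8.png

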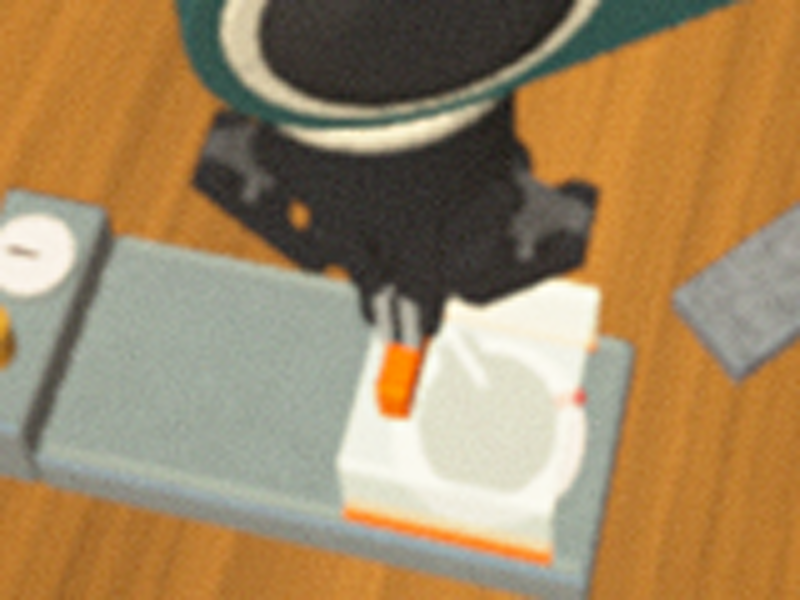

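```bash
python3 - <<'E'
from h import *
q=proj("side",np.array([[463.4,310.7,z] for z in(76,85,90,93)]+[[463,288,90],[463,332,90.]]));print(((q-[220,280])*5).round())
im,dd=snap("side");P,u,v=pts("side",dd,dd>0)
for uu,vv in((300,345),(299,352),(296,342),(303,342),(300,357)):
    k=(u==uu)&(v==vv);print(uu,vv,P[k].round(1))
print(manip.read_state()["opening"],manip.tip_reach)
E
```

```text
[[408. 350.]
 [407. 338.]
 [406. 331.]
 [406. 327.]
 [427. 271.]
 [388. 390.]]
300 345 [[460.8 321.6 117.2]]
299 352 [[464.5 320.1  86.9]]
296 342 [[467.3 321.3 123.6]]
303 342 [[455.4 320.8 129. ]]
300 357 [[459.6 329.5  90.7]]
-0.0887910535036752 17.0
```

The picture shows the fingers shut just above the fin at (400,345), so the tips sit higher than I reckoned. Opening, going lower and gripping again.

>>> {"api": "carry_out", "payload": {"commands": [[0, 0, 0, 0, 0, 0, 130], [0, 0, 0, 0, 0, 0, 130], [0, 0, 0, 0, 0, 0, 130], [0, 0, 0, 0, 0, 0, 130], [0, 0, 0, 0, 0, 0, 130]]}}

```text
t: 36.7
ee_pos: [463.4, 310.6, 93.3]
tcp_rot: [[-0.047, 0.999, -0.0], [0.999, 0.047, -0.002], [-0.002, -0.0, -1.0]]
force: [0.1, -0.5, 0.9]
opening: 41.8
gripper_force: 0.0
```

>>> {"api": "carry_out", "payload": {"commands": [[0, 0, 0, 0, 0, -4, 130], [0, 0, 0, 0, 0, -8, 130], [0, 0, 0, 0, 0, -10, 130], [0, 0, 0, 0, 0, -10, 130], [0, 0, 0, 0, 0, -10, 130]]}}

```text
t: 37.33
ee_pos: [463.4, 310.7, 83.4]
tcp_rot: [[-0.047, 0.999, -0.0], [0.999, 0.047, -0.002], [-0.002, -0.0, -1.0]]
force: [0.4, -0.7, -0.6]
opening: 41.8
gripper_force: 0.0
```

>>> {"api": "carry_out", "payload": {"commands": [[0, 0, 0, 0, 0, 0, 255], [0, 0, 0, 0, 0, 0, 255], [0, 0, 0, 0, 0, 0, 255], [0, 0, 0, 0, 0, 0, 255], [0, 0, 0, 0, 0, 0, 255]], "force": 20}}

```text
t: 37.95
ee_pos: [463.4, 310.7, 83.5]
tcp_rot: [[-0.047, 0.999, -0.0], [0.999, 0.047, -0.002], [-0.002, -0.0, -1.0]]
force: [0.1, -0.9, 2.6]
opening: 10.6
gripper_force: 20.0
```

>>> {"api": "carry_out", "payload": {"commands": [[0, 0, 0, 11, 0.5, 0, 255], [0, 0, 0, 22, 1, 0, 255], [0, 0, 0, 33, 1.5, 0, 255], [0, 0, 0, 44, 2.1, 0, 255], [0, 0, 0, 55, 2.6, 0, 255]], "force": 40}}

```text
t: 38.58
ee_pos: [519.5, 313.4, 83.5]
tcp_rot: [[-0.046, 0.999, 0.0], [0.999, 0.046, -0.002], [-0.002, -0.0, -1.0]]
force: [-2.6, 0.3, 6.3]
opening: 9.2
gripper_force: 39.6
```

>>> {"api": "carry_out", "payload": {"commands": [[0, 0, 0, 12, 0.6, 0, 255], [0, 0, 0, 24, 1.1, 0, 255], [0, 0, 0, 36, 1.7, 0, 255], [0, 0, 0, 48, 2.3, 0, 255], [0, 0, 0, 51, 2.4, 0, 255]]}}

```text
t: 39.2
ee_pos: [565.9, 315.6, 83.0]
tcp_rot: [[-0.047, 0.999, -0.012], [0.999, 0.047, -0.004], [-0.003, -0.012, -1.0]]
force: [-57.9, -6.8, 30.0]
opening: 9.4
gripper_force: 44.2
```

>>> {"api": "carry_out", "payload": {"commands": [[0, 0, 0, 0, 0, 0, 255], [0, 0, 0, 0, 0, 0, 255], [0, 0, 0, 0, 0, 0, 255], [0, 0, 0, 0, 0, 0, 255], [0, 0, 0, 0, 0, 0, 255]]}}

```text
t: 39.83
ee_pos: [565.6, 315.6, 83.1]
tcp_rot: [[-0.047, 0.999, -0.011], [0.999, 0.047, -0.004], [-0.003, -0.011, -1.0]]
force: [-44.1, -6.5, 24.0]
opening: 9.6
gripper_force: 43.1
```

>>> {"api": "carry_out", "payload": {"commands": [[0, 0, 0, -1.5, 0, 0, 255], [0, 0, 0, -3, 0, 0, 255], [0, 0, 0, -3, 0, 0, 200], [0, 0, 0, -3, 0, 0, 130], [0, 0, 0, -3, 0, 0, 130]]}}

```text
t: 40.45
ee_pos: [566.7, 315.5, 83.0]
tcp_rot: [[-0.046, 0.999, -0.0], [0.999, 0.046, -0.002], [-0.002, -0.0, -1.0]]
force: [-0.2, 0.4, 0.5]
opening: 41.7
gripper_force: 0.0
```

>>> {"api": "carry_out", "payload": {"commands": [[0, 0, 0, 0, 0, 0, 130], [0, 0, 0, 0, 0, 30, 130], [0, 0, 0, -20, -60, 90, 130], [0, 0, 0, -40, -120, 120, 130], [0, 0, 0, -40, -120, 120, 130]]}}

```text
t: 41.08
ee_pos: [526.1, 193.9, 205.6]
tcp_rot: [[-0.046, 0.999, 0.002], [0.999, 0.046, -0.002], [-0.002, 0.002, -1.0]]
force: [0.0, -0.2, -0.2]
opening: 41.6
gripper_force: 0.0
```

```bash
python3 - <<'E'
from h import *
from pl import *
s=sync();print(s["ee_pos"])
for n in("side","top"):
    im,dd=snap(n);P,u,v=pts(n,dd,dd>0);B=(P[:,0]>420)&(P[:,0]<620)&(P[:,1]>270)&(P[:,1]<350)&(P[:,2]>80)&(P[:,2]<98);print(n,cv2.minAreaRect(P[B][:,:2].astype(np.float32)))
    B=(P[:,0]>380)&(P[:,0]<520)&(P[:,1]>260)&(P[:,1]<360)&(P[:,2]>48)&(P[:,2]<66);print("bar",B.sum(),cv2.minAreaRect(P[B][:,:2].astype(np.float32)))
    c=[435,305,40];q=proj(n,c)[0].astype(int);cv2.imwrite(f"pics/k_{n}.png",cv2.resize(im[q[1]-40:q[1]+40,q[0]-50:q[0]+50],(750,600),interpolation=2));print(q)
    # red mark
    h=cv2.cvtColor(im,cv2.COLOR_BGR2HSV);k=((h[...,0]<8)|(h[...,0]>172))&(h[...,1]>110)
    K=k[v,u]&(P[:,0]>380)&(P[:,0]<500)&(P[:,1]>250)&(P[:,1]<370)&(P[:,2]>15)&(P[:,2]<40);print("red",K.sum(),P[K].round(1))
im1=cv2.imread("pics/k_side.png");im2=cv2.imread("pics/k_top.png");cv2.imwrite("pics/k.png",cv2.resize(np.hstack([im1,im2]),(800,320)))
E
```

```text
[526.13325702 193.944868   205.60839681]
side ((563.2797241210938, 315.0387878417969), (12.750823974609375, 44.12786102294922), 3.2303073406219482)
bar 309 ((465.8840637207031, 319.1748962402344), (81.54745483398438, 97.27056884765625), 81.8025131225586)
[318 360]
red 22 [[410.6 286.6  28.5]
 [413.9 288.1  25.9]
 [411.8 289.1  29.2]
 [410.3 287.7  27.2]
 [408.2 289.   31. ]
 [419.1 296.5  36.5]
 [417.5 295.4  35.2]
 [416.6 292.   28.6]
 [415.  291.   27.3]
 [413.2 290.9  28.2]
 [411.7 289.5  26. ]
 [409.8 289.9  27.9]
 [407.9 290.1  29.5]
 [417.  297.3  35.4]
 [415.2 297.3  36.6]
 [414.6 292.6  26.8]
 [412.5 293.5  30.1]
 [411.2 291.3  26. ]
 [409.3 291.6  27.8]
 [416.5 299.2  35.8]
 [415.  298.2  34.7]
 [414.3 293.8  25.5]]
top ((0.0, 0.0), (0.0, 0.0), 0.0)
bar 109 ((476.0869445800781, 295.08349609375), (96.43810272216797, 61.29622268676758), 12.511881828308105)
[195 224]
red 0 []
```

View pics/k.png

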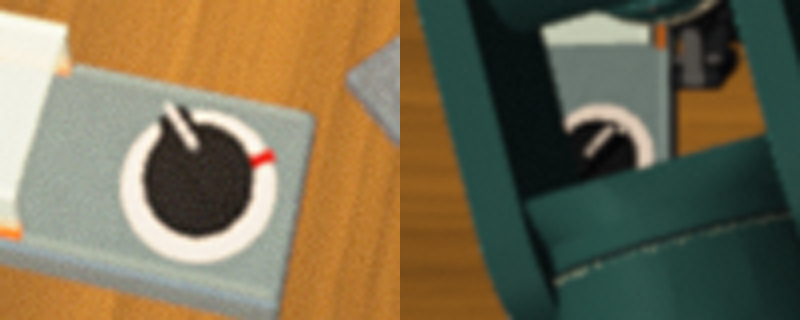

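The knob shows clearly in the side view (left half). Its centre is at about (197,180), the white pointer line at (180,125) and the red mark at (262,158). The arm covers part of it in the top view, so I'm moving aside to measure from both cameras.

>>> {"api": "carry_out", "payload": {"commands": [[0, 0, 0, 0, -60, 10, 130], [0, 0, 0, 0, -120, 10, 130], [0, 0, 0, 0, -180, 10, 130], [0, 0, 0, 0, -240, 10, 130], [0, 0, 0, 0, -240, 10, 130]]}}

```text
t: 41.8
ee_pos: [526.4, -47.3, 212.7]
tcp_rot: [[-0.042, 0.999, -0.001], [0.999, 0.042, -0.003], [-0.002, -0.001, -1.0]]
force: [0.6, -0.2, 0.8]
opening: 41.7
gripper_force: 0.0
```

```bash
cat > k.py <<'E'
from h import *
def ray(n,u,v,z):
    c=manip.camera_params(n);K=np.array(c["K"]);R=np.array(c["orientation"]);p=np.array(c["position"])
    d=R@np.array([(u-K[0,2])/K[0,0],-(v-K[1,2])/K[1,1],-1]);return p+d*(z-p[2])/d[2]
def rect(im,n,z,c=(440,309),r=45,s=8):   # rectified plan view at height z
    g=np.arange(-r,r,1/s);X,Y=np.meshgrid(c[0]+g,c[1]+g)
    q=proj(n,np.stack([X.ravel(),Y.ravel(),np.full(X.size,z)],1)).astype(np.float32)
    return cv2.remap(im,q[:,0].reshape(X.shape),q[:,1].reshape(X.shape),cv2.INTER_CUBIC)
if __name__=="__main__":
  for n in("side","top"):
    ims=[];im,dd=snap(n);ims=[im]+[snap(n)[0] for _ in range(4)];im=np.mean(ims,0).astype(np.uint8)
    P,u,v=pts(n,dd,dd>0)
    B=(P[:,0]>420)&(P[:,0]<620)&(P[:,1]>270)&(P[:,1]<350)&(P[:,2]>80)&(P[:,2]<98);print(n,"fin",cv2.minAreaRect(P[B][:,:2].astype(np.float32)))
    B=(P[:,0]>395)&(P[:,0]<490)&(P[:,1]>265)&(P[:,1]<355)&(P[:,2]>50)&(P[:,2]<66);print("bar",B.sum(),cv2.minAreaRect(P[B][:,:2].astype(np.float32)) if B.sum()>3 else 0)
    B=(P[:,0]>350)&(P[:,0]<530)&(P[:,1]>240)&(P[:,1]<375)&(P[:,2]>19)&(P[:,2]<31);print("body",P[B].min(0),cv2.minAreaRect(P[B][:,:2].astype(np.float32)))
    # dial (white, z~26.5) ellipse in rectified view
    w=rect(im,n,26.5);h=cv2.cvtColor(w,cv2.COLOR_BGR2HSV)
    m=((h[...,1]<60)&(h[...,2]>150)).astype(np.uint8);
    cs=max(cv2.findContours(m,0,1)[0],key=cv2.contourArea);hu=cv2.convexHull(cs);e=cv2.fitEllipse(hu);print("dial",440-45+e[0][0]/8,309-45+e[0][1]/8,np.array(e[1])/8)
    r=((h[...,0]<10)|(h[...,0]>170))&(h[...,1]>120)&(h[...,2]>100);yy,xx=np.nonzero(r);print("red",r.sum(),440-45+xx.mean()/8,309-45+yy.mean()/8)
    w2=rect(im,n,60);h2=cv2.cvtColor(w2,cv2.COLOR_BGR2HSV)
    cv2.imwrite(f"pics/r_{n}.png",np.hstack([w,w2]))
  a=cv2.imread("pics/r_side.png");b=cv2.imread("pics/r_top.png");cv2.imwrite("pics/r.png",cv2.resize(np.vstack([a,b]),(600,600)))
E
python3 k.py
```

```text
side fin ((563.5692138671875, 315.5517883300781), (13.456280708312988, 43.43128967285156), 2.686673402786255)
bar 238 ((437.1885986328125, 308.56732177734375), (14.317144393920898, 45.117374420166016), 47.54983139038086)
body [351.02722999 240.4981421   19.02726071] ((440.33642578125, 299.58758544921875), (183.9500274658203, 110.02918243408203), 3.0161936283111572)
dial 442.2928810119629 309.8259086608887 [ 93.04317474 198.75416565]
red 4089 413.26314502323305 290.57712765957444
top fin ((564.9404907226562, 314.4125671386719), (12.635708808898926, 42.53554153442383), 3.6268365383148193)
bar 113 ((439.0142822265625, 308.38641357421875), (15.08584213256836, 44.05089569091797), 50.25556182861328)
body [353.38723644 240.14911921  19.04440034] ((433.0003662109375, 304.80535888671875), (179.0808563232422, 103.80204010009766), 10.500042915344238)
dial 439.0954933166504 309.9691619873047 [69.45323181 69.67189789]
red 3921 414.70355138995154 291.6196761030349
```

View pics/r.png

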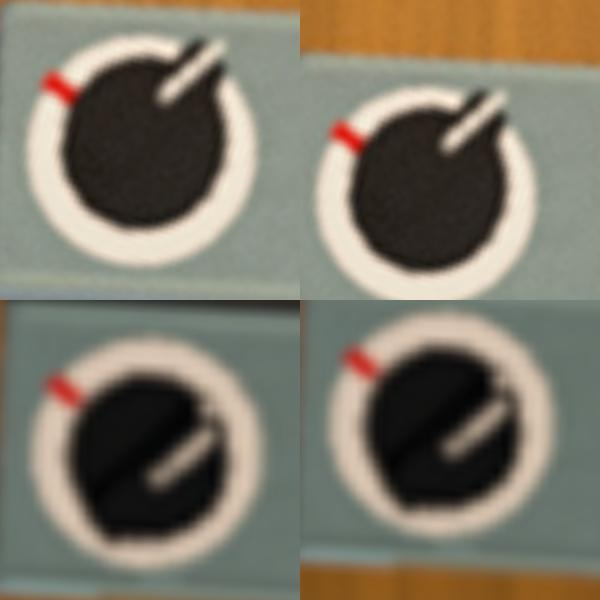

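Rectified views: the knob centre is at about (438.3,309). The pointer azimuth is about −41° and the mark about −142.5°, so the knob needs a turn of about 101° clockwise. The fin is 126–127 mm from the knob, so the guard is fully back.

```bash
python3 - <<'E'
from pl import *
sync();to([438.3,309,130],139,0,"over");to([438.3,309,53],139,0,"dn")
E
```

```text
over 0.1 0.0 23.1 -44.1 176.4 -41.7 rows>=3.0
over 0.0 0.0 23.2 -44.0 176.3 -41.6 rows>=3.0
dn 0.0 0.0 -0.0 -0.0 0.0 -77.0 rows>=1.2
```

>>> {"api": "carry_out", "payload": {"commands": [[0.1, 0, 23.1, -44.1, 176.4, -41.7, 130], [0.1, 0, 23.1, -44.1, 176.4, -41.7, 130], [0.1, 0, 23.1, -44.1, 176.4, -41.7, 130], [0.1, 0, 23.1, -44.1, 176.4, -41.7, 130], [0.1, 0, 23.1, -44.1, 176.4, -41.7, 130]]}}

```text
t: 42.92
ee_pos: [482.3, 132.2, 171.8]
tcp_rot: [[-0.436, 0.9, 0.001], [0.9, 0.436, -0.001], [-0.001, 0.0, -1.0]]
force: [0.4, -0.4, -0.5]
opening: 41.6
gripper_force: 0.0
```

>>> {"api": "carry_out", "payload": {"commands": [[0, 0, 23.2, -44, 176.3, -41.6, 130], [0, 0, 23.2, -44, 176.3, -41.6, 130], [0, 0, 23.2, -44, 176.3, -41.6, 130], [0, 0, 23.2, -44, 176.3, -41.6, 130], [0, 0, 23.2, -44, 176.3, -41.6, 130]]}}

```text
t: 43.55
ee_pos: [439.0, 307.5, 130.3]
tcp_rot: [[-0.754, 0.657, 0.001], [0.657, 0.754, -0.0], [-0.001, 0.0, -1.0]]
force: [0.0, -0.5, -0.2]
opening: 41.8
gripper_force: 0.0
```

>>> {"api": "carry_out", "payload": {"commands": [[0, 0, 0, 0, 0, -20, 130], [0, 0, 0, 0, 0, -40, 130], [0, 0, 0, 0, 0, -60, 130], [0, 0, 0, 0, 0, -68, 130], [0, 0, 0, 0, 0, -75, 130]]}}

```text
t: 44.18
ee_pos: [438.3, 308.3, 54.5]
tcp_rot: [[-0.754, 0.657, 0.0], [0.657, 0.754, -0.0], [-0.0, -0.0, -1.0]]
force: [0.1, 0.1, -0.2]
opening: 41.9
gripper_force: 0.0
```

```bash
python3 - <<'E'
from pl import *
s=sync();print(s["ee_pos"],s["joint_pos"].round(1),s["force"]);to([438.3,309,53],139,0,"dn")
E
```

```text
[438.31014064 308.30837256  54.53760164] [ 32.4  -5.  110.7  -0.   74.3 -16.5] [ 0.11845014  0.0914261  -0.16872666]
dn 0.0 0.0 0.0 -0.0 0.7 -1.5 rows>=0.0
```

>>> {"api": "carry_out", "payload": {"commands": [[0, 0, 0, 0, 0.5, -2, 130], [0, 0, 0, 0, 0.5, -2, 255], [0, 0, 0, 0, 0.5, -2, 255], [0, 0, 0, 0, 0.5, -2, 255], [0, 0, 0, 0, 0.5, -2, 255]], "force": 30}}

```text
t: 44.8
ee_pos: [438.3, 308.8, 53.5]
tcp_rot: [[-0.754, 0.656, 0.001], [0.656, 0.754, -0.0], [-0.001, 0.0, -1.0]]
force: [-3.5, -2.7, 6.5]
opening: 12.6
gripper_force: 29.5
```

>>> {"api": "carry_out", "payload": {"commands": [[0, 0, -10.1, 0, 0, 0, 255], [0, 0, -20.2, 0, 0, 0, 255], [0, 0, -30.3, 0, 0, 0, 255], [0, 0, -40.4, 0, 0, 0, 255], [0, 0, -50.5, 0, 0, 0, 255]], "force": 40}}

```text
t: 45.42
ee_pos: [437.8, 308.6, 53.5]
tcp_rot: [[0.032, 0.999, -0.001], [0.999, -0.032, -0.001], [-0.001, -0.001, -1.0]]
force: [-8.9, -6.3, 10.0]
opening: 11.4
gripper_force: 39.6
```

>>> {"api": "carry_out", "payload": {"commands": [[0, 0, -10.1, 0, 0, 0, 255], [0, 0, -20.2, 0, 0, 0, 255], [0, 0, -30.3, 0, 0, 0, 255], [0, 0, -40.4, 0, 0, 0, 255], [0, 0, -50.7, 0, 0, 0, 255]]}}

```text
t: 46.05
ee_pos: [437.3, 308.9, 53.5]
tcp_rot: [[0.794, 0.608, -0.002], [0.608, -0.794, -0.001], [-0.002, -0.001, -1.0]]
force: [-14.1, -2.9, 11.8]
opening: 11.6
gripper_force: 39.9
```

>>> {"api": "carry_out", "payload": {"commands": [[0, 0, 0, 0, 0, 0, 255], [0, 0, 0, 0, 0, 0, 180], [0, 0, 0, 0, 0, 0, 130], [0, 0, 0, 0, 0, 0, 130], [0, 0, 0, 0, 0, 0, 130]]}}

```text
t: 46.68
ee_pos: [438.3, 308.8, 53.0]
tcp_rot: [[0.791, 0.612, -0.0], [0.612, -0.791, -0.0], [-0.0, 0.0, -1.0]]
force: [0.6, -0.7, -0.5]
opening: 41.7
gripper_force: 0.0
```

>>> {"api": "carry_out", "payload": {"commands": [[0, 0, 0, 0, 0, 40, 130], [0, 0, 0, 0, 0, 90, 130], [0, 0, 0, 0, -50, 110, 130], [0, 0, 0, 0, -100, 110, 130], [0, 0, 0, 0, -150, 110, 130]]}}

```text
t: 47.3
ee_pos: [438.1, 157.5, 163.3]
tcp_rot: [[0.79, 0.613, 0.001], [0.613, -0.79, -0.0], [0.0, 0.0, -1.0]]
force: [0.0, -0.2, -0.1]
opening: 41.9
gripper_force: 0.0
```

>>> {"api": "carry_out", "payload": {"commands": [[0, 0, 0, 20, -60, 30, 130], [0, 0, 0, 40, -120, 40, 130], [0, 0, 0, 60, -180, 40, 130], [0, 0, 0, 60, -200, 40, 130], [0, 0, 0, 60, -200, 40, 130]]}}

```text
t: 47.92
ee_pos: [498.4, -43.0, 202.9]
tcp_rot: [[0.792, 0.61, -0.001], [0.61, -0.792, -0.001], [-0.001, 0.0, -1.0]]
force: [0.6, 0.6, 0.4]
opening: 41.9
gripper_force: 0.0
```

```bash
python3 k.py
```

```text
side fin ((563.167236328125, 315.0987548828125), (12.569701194763184, 44.54046630859375), 1.9519604444503784)
bar 257 ((435.6580810546875, 308.7720947265625), (45.63420104980469, 14.721004486083984), 36.00670623779297)
body [350.68055701 240.3007885   19.01767149] ((440.5549621582031, 299.6177978515625), (185.2832489013672, 109.97441864013672), 3.2291605472564697)
dial 442.6651802062988 309.85720443725586 [ 92.86901855 198.29371643]
red 3712 412.82253502155174 290.40567753232756
top fin ((565.440185546875, 314.7702941894531), (12.924644470214844, 43.873409271240234), 2.1528587341308594)
bar 106 ((438.4373474121094, 308.3261413574219), (44.99596405029297, 14.118122100830078), 37.944602966308594)
body [350.91057309 240.03832107  19.00446747] ((431.947265625, 304.1927795410156), (180.7570343017578, 105.92390441894531), 10.903884887695312)
dial 439.0912322998047 309.9550590515137 [69.35630035 69.57805634]
red 3716 414.44473223896665 291.38761437029063
```

View pics/r.png

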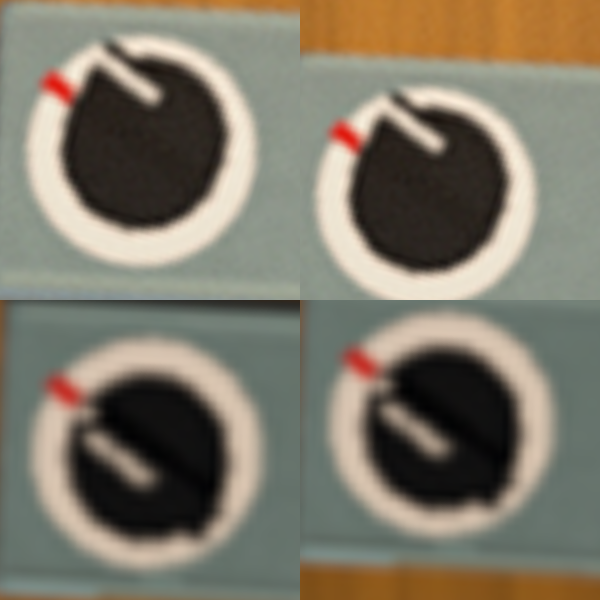

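The picture shows the pointer line and the red mark on one line (bar azimuth ≈37–38°, mark ≈37–37.7°), so the knob is set. Next is the guard.

```bash
python3 - <<'E'
from pl import *
sync();to([564.5,315,150],92.7,0,"over");to([564.5,315,83.5],92.7,0,"dn");p=np.array([564.5,315,83.5])
print(106.5*np.array([np.cos(np.radians(2.7)),np.sin(np.radians(2.7))]))
E
```

```text
over 0.0 0.0 27.4 33.1 177.9 -26.5 rows>=2.9
over 0.0 0.0 27.5 33.1 177.8 -26.6 rows>=2.9
dn 0.0 0.0 -0.0 0.0 0.0 -66.5 rows>=1.1
[106.38177168   5.016837  ]
```

>>> {"api": "carry_out", "payload": {"commands": [[0, 0, 27.4, 33.1, 177.9, -26.5, 130], [0, 0, 27.4, 33.1, 177.9, -26.5, 130], [0, 0, 27.4, 33.1, 177.9, -26.5, 130], [0, 0, 27.4, 33.1, 177.9, -26.5, 130], [0, 0, 27.4, 33.1, 177.9, -26.5, 130]]}}

```text
t: 49.05
ee_pos: [531.2, 136.7, 176.5]
tcp_rot: [[0.42, 0.908, -0.0], [0.908, -0.42, -0.001], [-0.001, 0.0, -1.0]]
force: [-0.1, 0.9, 0.2]
opening: 42.1
gripper_force: 0.0
```

>>> {"api": "carry_out", "payload": {"commands": [[0, 0, 27.5, 33.1, 177.8, -26.6, 130], [0, 0, 27.5, 33.1, 177.8, -26.6, 130], [0, 0, 27.5, 33.1, 177.8, -26.6, 130], [0, 0, 27.5, 33.1, 177.8, -26.6, 130], [0, 0, 27.5, 33.1, 177.8, -26.6, 130]]}}

```text
t: 49.68
ee_pos: [564.8, 313.2, 150.2]
tcp_rot: [[-0.044, 0.999, 0.0], [0.999, 0.044, -0.001], [-0.001, 0.0, -1.0]]
force: [-0.2, -0.8, -1.3]
opening: 41.8
gripper_force: 0.0
```

>>> {"api": "carry_out", "payload": {"commands": [[0, 0, 0, 0, 0, -25, 130], [0, 0, 0, 0, 0, -50, 130], [0, 0, 0, 0, 0, -66, 130], [0, 0, 0, 0, 0, -66, 130], [0, 0, 0, 0, 0, -66, 130]]}}

```text
t: 50.3
ee_pos: [565.0, 314.3, 85.2]
tcp_rot: [[-0.046, 0.999, 0.001], [0.999, 0.046, 0.0], [0.0, 0.001, -1.0]]
force: [-0.5, 0.0, -0.1]
opening: 41.9
gripper_force: 0.0
```

>>> {"api": "carry_out", "payload": {"commands": [[0, 0, 0, 0, 0, 0, 255], [0, 0, 0, 0, 0, 0, 255], [0, 0, 0, 0, 0, 0, 255], [0, 0, 0, 0, 0, 0, 255], [0, 0, 0, 0, 0, 0, 255]], "force": 30}}

```text
t: 50.92
ee_pos: [564.5, 314.7, 84.7]
tcp_rot: [[-0.047, 0.999, 0.001], [0.999, 0.047, -0.0], [-0.0, 0.001, -1.0]]
force: [-3.8, -0.3, 6.5]
opening: 9.2
gripper_force: 29.4
```

>>> {"api": "carry_out", "payload": {"commands": [[0, 0, 0, -11, -0.5, 0, 255], [0, 0, 0, -22, -1, 0, 255], [0, 0, 0, -33, -1.6, 0, 255], [0, 0, 0, -44, -2.1, 0, 255], [0, 0, 0, -55, -2.6, 0, 255]], "force": 40}}

```text
t: 51.55
ee_pos: [509.4, 312.0, 84.7]
tcp_rot: [[-0.047, 0.999, 0.002], [0.999, 0.047, 0.0], [-0.0, 0.002, -1.0]]
force: [2.6, -0.2, 5.7]
opening: 8.1
gripper_force: 39.4
```

>>> {"api": "carry_out", "payload": {"commands": [[0, 0, 0, -11, -0.5, 0, 255], [0, 0, 0, -22, -1, 0, 255], [0, 0, 0, -33, -1.6, 0, 255], [0, 0, 0, -42, -2, 0, 255], [0, 0, 0, -48, -2.3, 0, 255]]}}

```text
t: 52.18
ee_pos: [461.4, 309.8, 84.7]
tcp_rot: [[-0.047, 0.999, 0.002], [0.999, 0.047, 0.0], [0.0, 0.002, -1.0]]
force: [1.8, -1.4, 5.1]
opening: 8.2
gripper_force: 39.3
```

>>> {"api": "carry_out", "payload": {"commands": [[0, 0, 0, -1, 0, 0, 255], [0, 0, 0, -2, 0, 0, 255], [0, 0, 0, -2, 0, 0, 255], [0, 0, 0, -2, 0, 0, 255], [0, 0, 0, -2, 0, 0, 255]]}}

```text
t: 52.8
ee_pos: [459.6, 309.7, 84.7]
tcp_rot: [[-0.047, 0.999, 0.001], [0.999, 0.047, -0.0], [-0.0, 0.001, -1.0]]
force: [0.7, -1.5, 7.5]
opening: 8.1
gripper_force: 39.9
```

>>> {"api": "carry_out", "payload": {"commands": [[0, 0, 0, -0.8, 0, 0, 255], [0, 0, 0, -1.5, 0, 0, 255], [0, 0, 0, -2, 0, 0, 255], [0, 0, 0, -2, 0, 0, 255], [0, 0, 0, -2, 0, 0, 255]]}}

```text
t: 53.42
ee_pos: [459.0, 309.7, 84.9]
tcp_rot: [[-0.046, 0.999, 0.005], [0.999, 0.046, 0.0], [0.0, 0.005, -1.0]]
force: [14.9, -0.6, 0.5]
opening: 7.8
gripper_force: 39.2
```

```bash
python3 - <<'E'
from h import *
print(manip.read_state()["ee_pos"])
im,dd=snap("side");P,u,v=pts("side",dd,dd>0);B=(P[:,0]>400)&(P[:,0]<520)&(P[:,1]>323)&(P[:,1]<350)&(P[:,2]>80)&(P[:,2]<94);print(P[B].min(0),P[B].max(0))
E
```

```text
[458.99748438 309.67588517  84.88713407]
[451.79882454 323.20845924  80.28774099] [463.34329936 332.53102301  92.74033281]
```

The stop is felt (15 N) after the full 105 mm. Releasing and retreating.

>>> {"api": "carry_out", "payload": {"commands": [[0, 0, 0, 1.2, 0, 0, 255], [0, 0, 0, 1.2, 0, 0, 220], [0, 0, 0, 1.2, 0, 0, 180], [0, 0, 0, 1.2, 0, 0, 130], [0, 0, 0, 1.2, 0, 0, 130]]}}

```text
t: 54.1
ee_pos: [458.4, 309.6, 83.7]
tcp_rot: [[-0.047, 0.999, -0.0], [0.999, 0.047, -0.001], [-0.001, -0.0, -1.0]]
force: [0.1, 0.2, -0.3]
opening: 41.8
gripper_force: 0.0
```

>>> {"api": "carry_out", "payload": {"commands": [[0, 0, 0, 0, 0, 0, 130], [0, 0, 0, 0, 0, 40, 130], [0, 0, 0, 0, 0, 90, 130], [0, 0, 0, 0, -60, 130, 130], [0, 0, 0, 0, -120, 140, 130]]}}

```text
t: 54.72
ee_pos: [458.8, 196.1, 224.6]
tcp_rot: [[-0.049, 0.999, 0.003], [0.999, 0.049, 0.0], [0.0, 0.003, -1.0]]
force: [1.4, -0.5, -0.2]
opening: 42.0
gripper_force: 0.0
```

>>> {"api": "carry_out", "payload": {"commands": [[0, 0, 0, 0, -60, 20, 130], [0, 0, 0, 0, -120, 20, 130], [0, 0, 0, 0, -180, 20, 130], [0, 0, 0, 0, -240, 20, 130], [0, 0, 0, 0, -240, 20, 130]]}}

```text
t: 55.35
ee_pos: [458.3, -46.7, 242.3]
tcp_rot: [[-0.041, 0.999, 0.0], [0.999, 0.041, -0.001], [-0.001, 0.0, -1.0]]
force: [0.6, 1.1, -0.4]
opening: 41.7
gripper_force: 0.0
```

```bash
python3 - <<'E'
from h import *
for n in("side","top"):
    im,dd=snap(n);P,u,v=pts(n,dd,dd>0);B=(P[:,0]>400)&(P[:,0]<620)&(P[:,1]>270)&(P[:,1]<350)&(P[:,2]>80)&(P[:,2]<98);print(n,"fin",cv2.minAreaRect(P[B][:,:2].astype(np.float32)) if B.sum()>3 else 0)
    im1=im[50:400,100:520];cv2.imwrite(f"pics/f_{n}.png",im1)
for c in((667,98),(670,-74),(615,-221)): cup(c)
cv2.imwrite("pics/f.png",cv2.resize(cv2.imread("pics/f_side.png"),(720,600),interpolation=2))
E
```

```text
side fin ((458.527587890625, 310.3241882324219), (12.278398513793945, 43.40755844116211), 2.42560076713562)
top fin ((459.8326721191406, 309.13824462890625), (10.584455490112305, 42.24384307861328), 2.0771982669830322)
side all [727.  99.  30.] [740. 138.  92.] upper rect [731.8 117.8] [ 9.  39.6] 12.2
top all [729.  97.  30.] [742. 134.  94.] upper rect [733.9 114.7] [ 8.6 38. ] 12.8
side all [ 623. -107.   30.] [713. -40.  78.] upper rect [668.9 -70. ] [89.2 52.3] 5.8
top all [ 625. -106.   32.] [716. -42.  82.] upper rect [671.2 -73.6] [87.7 57.5] 5.3
side all [ 561. -255.   30.] [ 662. -176.   77.] upper rect [ 613.2 -219.5] [54.3 89.7] 65.1
top all [ 564. -263.   30.] [ 664. -178.   81.] upper rect [ 615.6 -222.5] [56.7 88.1] 64.3
```

View pics/f.png

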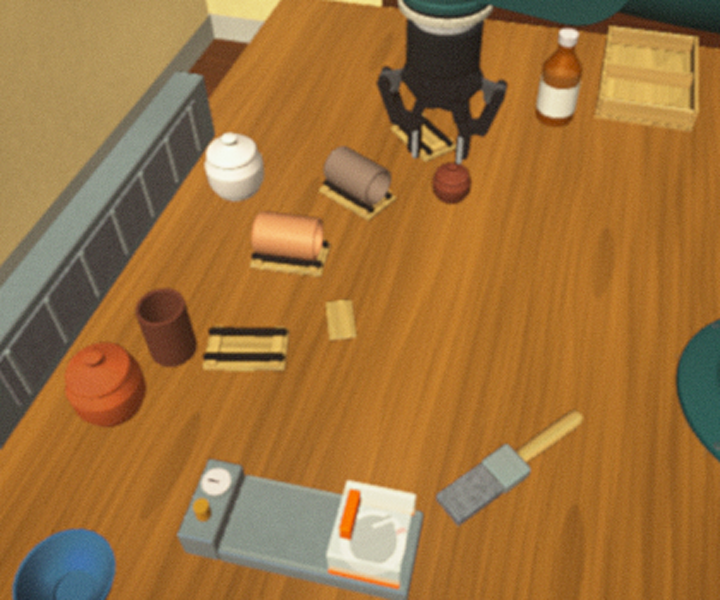

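The final check shows the guard home, the pointer on the mark, and the red-brown and grey cups lying in place. The dark cup has been knocked out of cradle B and stands behind it at (165,325), so it has to be laid down again.

```bash
python3 - <<'E'
from h import *
from pl import *
for n in("side","top"):
    im,dd=snap(n);P,u,v=pts(n,dd,dd>0);B=(np.hypot(P[:,0]-765,P[:,1]-115)<60)&(P[:,2]>76)&(P[:,2]<96);print(n,B.sum(),P[B].min(0).round(1),P[B].max(0).round(1),((P[B].min(0)+P[B].max(0))/2).round(1))
    B=(np.hypot(P[:,0]-795,P[:,1]-213)<60)&(P[:,2]>30);print("jar",P[B].min(0).round(1),P[B].max(0).round(1))
    q=P[(np.hypot(P[:,0]-765,P[:,1]-115)<60)&(P[:,2]<75)&(P[:,2]>12)];print("low",q.min(0).round(1),q.max(0).round(1))
E
```

```text
side 344 [726.7  93.2  76.1] [786.  151.7  92.6] [756.3 122.4  84.3]
jar [748.6 177.1  30.1] [829.5 258.9 103.3]
low [705.4  81.9  12.1] [784.3 151.7  74.9]
top 191 [729.2  92.3  76.1] [788.7 151.3  95.7] [758.9 121.8  85.9]
jar [750.7 171.7  30.2] [833.2 258.3 106.7]
low [705.5  81.8  12. ] [787.2 148.   74.9]
```

```bash
python3 - <<'E'
from h import *
from pl import *
for n in("side","top"):
    im,dd=snap(n);P,u,v=pts(n,dd,dd>0)
    for a in range(840,1000,20):
        k=(P[:,0]>a)&(P[:,0]<a+20)&(abs(P[:,1]-130)<120);print(n,a,k.sum(),P[k,2].max().round() if k.sum() else "")
sync()
c=np.array([757.6,122,54]);phi=28;d=tool(55,phi)
to([560,20,230],28,20,"m");to(c+2*d-110*d,phi,55,"pre");to(c+2*d,phi,55,"g")
E
```

```text
side 840 448 6.0
side 860 576 60.0
side 880 4311 124.0
side 900 807 125.0
side 920 677 124.0
side 940 0 
side 960 0 
side 980 0 
top 840 510 10.0
top 860 622 10.0
top 880 2391 127.0
top 900 741 128.0
top 920 711 130.0
top 940 10 120.0
top 960 0 
top 980 0 
m 9.2 -5.2 -32.0 50.7 31.5 -6.2 rows>=3.1
m 9.2 -5.2 -32.0 50.6 31.5 -6.1 rows>=3.1
pre 16.4 -30.9 -0.0 119.5 60.4 -114.1 rows>=3.3
g 0.0 -0.0 -0.0 79.6 42.3 -63.1 rows>=1.8
```

>>> {"api": "carry_out", "payload": {"commands": [[9.2, -5.2, -32, 50.7, 31.5, -6.2, 0], [9.2, -5.2, -32, 50.7, 31.5, -6.2, 0], [9.2, -5.2, -32, 50.7, 31.5, -6.2, 0], [9.2, -5.2, -32, 50.7, 31.5, -6.2, 0], [9.2, -5.2, -32, 50.7, 31.5, -6.2, 0]]}}

```text
t: 56.58
ee_pos: [509.3, -11.9, 236.3]
tcp_rot: [[0.477, 0.869, 0.129], [0.862, -0.492, 0.126], [0.173, 0.051, -0.984]]
force: [0.0, -0.2, 0.1]
opening: 85.2
gripper_force: 0.0
```

>>> {"api": "carry_out", "payload": {"commands": [[9.2, -5.2, -32, 50.6, 31.5, -6.1, 0], [9.2, -5.2, -32, 50.6, 31.5, -6.1, 0], [9.2, -5.2, -32, 50.6, 31.5, -6.1, 0], [9.2, -5.2, -32, 50.6, 31.5, -6.1, 0], [9.2, -5.2, -32, 50.6, 31.5, -6.1, 0]]}}

```text
t: 57.2
ee_pos: [560.0, 19.7, 230.3]
tcp_rot: [[0.828, 0.473, 0.301], [0.445, -0.881, 0.161], [0.341, 0.0, -0.94]]
force: [-0.4, 0.1, -0.2]
opening: 85.3
gripper_force: 0.0
```

>>> {"api": "carry_out", "payload": {"commands": [[4.1, -7.7, 0, 30, 15, -28, 0], [8.2, -15.4, 0, 60, 30, -57, 0], [12.3, -23.2, 0, 90, 45, -86, 0], [16.4, -30.9, 0, 119.5, 60.4, -114.1, 0], [16.4, -30.9, 0, 119.5, 60.4, -114.1, 0]]}}

```text
t: 57.82
ee_pos: [679.1, 80.5, 112.4]
tcp_rot: [[0.507, 0.472, 0.721], [0.272, -0.882, 0.386], [0.818, 0.0, -0.575]]
force: [-0.2, 0.1, 1.1]
opening: 85.5
gripper_force: 0.0
```

```bash
python3 - <<'E'
from h import *
from pl import *
s=sync();print(s["joint_pos"].round(1))
for n in("side",):
    im,dd=snap(n);P,u,v=pts(n,dd,dd>0);B=(np.hypot(P[:,0]-765,P[:,1]-115)<60)&(P[:,2]>76)&(P[:,2]<94);print(n,B.sum(),P[B].min(0).round(1),P[B].max(0).round(1))
c=np.array([757.6,122,54]);phi=28;d=tool(55,phi)
to(c+2*d,phi,55,"g")
E
```

```text
[ -7.2  -9.6 121.7  59.3  33.4  13.3]
side 353 [726.8  90.4  76.1] [787.4 151.4  91. ]
g 0.1 -0.1 -0.2 79.9 42.3 -59.6 rows>=1.7
```

>>> {"api": "carry_out", "payload": {"commands": [[0, 0, 0, 25, 13, -18, 0], [0, 0, 0, 50, 26, -37, 0], [0, 0, 0, 79.9, 42.3, -59.6, 0], [0, 0, 0, 79.9, 42.3, -59.6, 0], [0, 0, 0, 79.9, 42.3, -59.6, 0]]}}

```text
t: 58.5
ee_pos: [759.4, 122.5, 56.9]
tcp_rot: [[0.506, 0.471, 0.723], [0.271, -0.882, 0.386], [0.819, 0.001, -0.574]]
force: [-0.4, -0.1, -0.1]
opening: 85.5
gripper_force: 0.0
```

>>> {"api": "carry_out", "payload": {"commands": [[0, 0, 0, 0, 0, 0, 255], [0, 0, 0, 0, 0, 0, 255], [0, 0, 0, 0, 0, 0, 255], [0, 0, 0, 0, 0, 0, 255], [0, 0, 0, 0, 0, 0, 255]], "force": 60}}

```text
t: 59.12
ee_pos: [759.8, 122.0, 58.0]
tcp_rot: [[0.505, 0.469, 0.724], [0.269, -0.883, 0.385], [0.82, 0.0, -0.572]]
force: [-3.6, -2.4, 7.6]
opening: 56.2
gripper_force: 64.4
```

>>> {"api": "carry_out", "payload": {"commands": [[0, 0, 0, 0, 0, 30, 255], [0, 0, 0, 0, 0, 70, 255], [0, 0, 0, 0, 0, 110, 255], [0, 0, 0, 0, 0, 150, 255], [0, 0, 0, 0, 0, 150, 255]]}}

```text
t: 59.75
ee_pos: [760.0, 122.1, 210.8]
tcp_rot: [[0.502, 0.47, 0.726], [0.269, -0.883, 0.385], [0.822, 0.002, -0.57]]
force: [-0.1, -0.4, -2.6]
opening: 55.8
gripper_force: 65.0
```

```bash
cat > c.py <<'E'
from pl import *
import sys
s=sync();print(s["joint_pos"].round(1))
phi=14.5;d=tool(-35,phi);ax=np.array([np.cos(np.radians(phi)),np.sin(np.radians(phi)),0])
T=np.array([666.5,98,44])+2*d+float(sys.argv[2])*ax
to(T+[0,0,float(sys.argv[1])],phi,-35,"to");print(-100*d)
E
python3 c.py 110 10
```

```text
[ -1.7  -5.1 107.9  45.6  34.7  31.8]
to -16.3 42.2 -5.3 -42.4 -10.9 -29.2 rows>=4.3
to -16.4 42.1 -5.3 -42.5 -11.0 -29.3 rows>=4.3
[55.53066734 14.36120705 81.91520443]
```

>>> {"api": "carry_out", "payload": {"commands": [[-3.3, 8.4, -1.1, -8, -2, -5, 255], [-6.5, 16.9, -2.1, -17, -4, -11, 255], [-9.8, 25.3, -3.2, -25, -6, -17, 255], [-13, 33.8, -4.2, -34, -8.5, -23, 255], [-16.3, 42.2, -5.3, -42.4, -10.9, -29.2, 255]]}}

```text
t: 60.38
ee_pos: [716.1, 111.3, 176.1]
tcp_rot: [[0.923, 0.36, 0.135], [0.348, -0.931, 0.107], [0.165, -0.051, -0.985]]
force: [0.3, -0.5, -3.1]
opening: 56.4
gripper_force: 64.9
```

```bash
python3 c.py 110 15
```

```text
[ 4.6  8.5 85.7  5.6 77.6 72.9]
to -16.3 41.5 -5.2 -36.2 -9.8 -23.7 rows>=4.2
[55.53066734 14.36120705 81.91520443]
```

>>> {"api": "carry_out", "payload": {"commands": [[-3.3, 8.3, -1, -7, -2, -5, 255], [-6.5, 16.6, -2.1, -14, -4, -10, 255], [-9.8, 24.9, -3.1, -22, -6, -15, 255], [-13, 33.2, -4.2, -29, -8, -20, 255], [-16.3, 41.5, -5.2, -36.2, -9.8, -23.7, 255]]}}

```text
t: 61.0
ee_pos: [680.3, 101.7, 152.1]
tcp_rot: [[0.793, 0.251, -0.556], [0.206, -0.968, -0.143], [-0.574, -0.001, -0.819]]
force: [1.1, -0.5, -2.4]
opening: 55.7
gripper_force: 64.9
```

```bash
python3 c.py 25 15
```

```text
[  8.   32.1  62.7  -4.3 119.9  82.5]
to -0.0 -0.0 -0.0 -0.4 -0.2 -84.7 rows>=1.4
[55.53066734 14.36120705 81.91520443]
```

>>> {"api": "carry_out", "payload": {"commands": [[0, 0, 0, 0, 0, -20, 255], [0, 0, 0, 0, 0, -45, 255], [0, 0, 0, 0, 0, -70, 255], [0, 0, 0, 0, 0, -85, 255], [0, 0, 0, 0, 0, -85, 255]]}}

```text
t: 61.62
ee_pos: [680.3, 101.5, 67.4]
tcp_rot: [[0.796, 0.251, -0.551], [0.206, -0.968, -0.143], [-0.569, -0.0, -0.822]]
force: [-0.1, 0.0, -1.8]
opening: 55.9
gripper_force: 64.8
```

```bash
python3 c.py 1 15; python3 - <<'E'
from h import *
im,dd=snap("side")
P,u,v=pts("side",dd,dd>0);a=np.radians(14.5);q=P[:,:2]-[666.5,98];X=q@[np.cos(a),np.sin(a)];Y=q@[-np.sin(a),np.cos(a)]
# brown cup pixels only
h=cv2.cvtColor(im,cv2.COLOR_BGR2HSV)[v,u]
m=((h[:,0]<12)|(h[:,0]>170))&(h[:,1]>60)&(abs(X)<75)&(abs(Y)<40)&(P[:,2]>40)
print(m.sum(),np.percentile(X[m],[1,99]),np.percentile(Y[m],[1,99]))
for x in range(-50,50,10):
    k=m&(X>x)&(X<x+10);print(x,k.sum(),np.percentile(P[k,2],95).round(1) if k.sum() else None)
E
```

```text
[  8.   34.9  66.7  -4.  112.8  83. ]
to -0.1 0.3 -0.0 -0.4 -0.1 -24.0 rows>=0.4
[55.53066734 14.36120705 81.91520443]
1240 [-44.93225398  69.89402838] [-29.9610224   38.13391414]
-50 93 96.9
-40 127 96.4
-30 134 96.8
-20 127 97.5
-10 127 97.5
0 127 97.4
10 121 98.5
20 116 105.7
30 118 125.1
40 55 149.5
```

>>> {"api": "carry_out", "payload": {"commands": [[0, 0, 0, 0, 0, -6, 255], [0, 0, 0, 0, 0, -12, 255], [0, 0, 0, 0, 0, -18, 255], [0, 0, 0, 0, 0, -21, 255], [0, 0, 0, 0, 0, -21, 255]]}}

```text
t: 62.3
ee_pos: [680.7, 101.6, 47.1]
tcp_rot: [[0.796, 0.251, -0.551], [0.206, -0.968, -0.143], [-0.569, 0.0, -0.822]]
force: [-0.1, -0.2, -2.1]
opening: 56.2
gripper_force: 64.8
```

>>> {"api": "carry_out", "payload": {"commands": [[0, 0, 0, 0, 0, -0.7, 255], [0, 0, 0, 0, 0, -1.4, 255], [0, 0, 0, 0, 0, -2, 255], [0, 0, 0, 0, 0, -2, 255], [0, 0, 0, 0, 0, -2, 255]]}}

```text
t: 62.92
ee_pos: [680.8, 101.7, 45.5]
tcp_rot: [[0.796, 0.251, -0.55], [0.206, -0.968, -0.143], [-0.568, 0.0, -0.823]]
force: [0.3, -0.0, -3.1]
opening: 55.8
gripper_force: 64.9
```

>>> {"api": "carry_out", "payload": {"commands": [[0, 0, 0, 0, 0, -0.7, 255], [0, 0, 0, 0, 0, -1.4, 255], [0, 0, 0, 0, 0, -2, 255], [0, 0, 0, 0, 0, -2, 255], [0, 0, 0, 0, 0, -2, 255]]}}

```text
t: 63.55
ee_pos: [681.0, 101.7, 44.3]
tcp_rot: [[0.797, 0.251, -0.55], [0.206, -0.968, -0.143], [-0.568, 0.0, -0.823]]
force: [0.9, 1.9, 6.0]
opening: 55.7
gripper_force: 65.7
```

>>> {"api": "carry_out", "payload": {"commands": [[0, 0, 0, 0, 0, 0, 180], [0, 0, 0, 0, 0, 0, 120], [0, 0, 0, 0, 0, 0, 60], [0, 0, 0, 0, 0, 0, 0], [0, 0, 0, 0, 0, 0, 0]]}}

```text
t: 64.18
ee_pos: [680.7, 101.6, 43.3]
tcp_rot: [[0.796, 0.251, -0.551], [0.206, -0.968, -0.143], [-0.569, 0.0, -0.823]]
force: [-0.2, -0.3, -0.1]
opening: 85.4
gripper_force: 0.0
```

>>> {"api": "carry_out", "payload": {"commands": [[0, 0, 0, 0, 0, 0, 0], [0, 0, 0, 14, 3.6, 20, 0], [0, 0, 0, 28, 7.2, 41, 0], [0, 0, 0, 55.5, 14.4, 82, 0], [0, 0, 0, 60, 15, 120, 0]]}}

```text
t: 64.8
ee_pos: [741.5, 116.9, 164.1]
tcp_rot: [[0.796, 0.251, -0.551], [0.206, -0.968, -0.143], [-0.569, 0.0, -0.822]]
force: [-0.8, 1.2, -0.5]
opening: 85.5
gripper_force: 0.0
```

>>> {"api": "carry_out", "payload": {"commands": [[0, 0, 0, -20, 0, 60, 0], [0, 0, 0, -60, -20, 100, 0], [0, 0, 0, -100, -40, 130, 0], [0, 0, 0, -150, -60, 130, 0], [0, 0, 0, -200, -80, 130, 0]]}}

```text
t: 65.42
ee_pos: [539.1, 36.0, 293.7]
tcp_rot: [[0.797, 0.251, -0.55], [0.206, -0.968, -0.143], [-0.568, 0.0, -0.823]]
force: [-0.3, -0.3, 0.9]
opening: 85.1
gripper_force: 0.0
```

```bash
python3 - <<'E'
from h import *
for c in((667,98),(670,-74),(615,-221)):
    try: cup(c)
    except Exception as e: print(e)
for n in("side","top"):
    im,dd=snap(n);P,u,v=pts(n,dd,dd>0);B=(P[:,0]>400)&(P[:,0]<620)&(P[:,1]>270)&(P[:,1]<350)&(P[:,2]>80)&(P[:,2]<98);print(n,"fin",cv2.minAreaRect(P[B][:,:2].astype(np.float32)) if B.sum()>3 else 0)
    B=(np.hypot(P[:,0]-475,P[:,1]+262)<50)&(P[:,2]>20)&(P[:,2]<70);print("jar",P[B].min(0).round() if B.any() else 0,P[B].max(0).round() if B.any() else 0)
s=manip.read_state();print(s["t"],s["ee_pos"])
E
```

```text
side all [618.  62.  30.] [712. 137.  79.] upper rect [665.2 102.3] [89.8 51.4] 17.9
zero-size array to reduction operation minimum which has no identity
side all [ 623. -105.   31.] [712. -38.  78.] upper rect [669.1 -70.1] [89.9 53.4] 6.2
top all [ 625. -106.   30.] [717. -42.  82.] upper rect [671.2 -73.5] [88.9 57.7] 5.9
side all [ 561. -257.   30.] [ 658. -177.   77.] upper rect [ 614.4 -219.7] [57.1 89.7] 65.4
top all [ 564. -264.   30.] [ 664. -178.   80.] upper rect [ 615.8 -221.5] [57.5 89.2] 65.1
side fin ((458.605712890625, 310.28350830078125), (12.47185230255127, 44.15849304199219), 2.24772047996521)
jar [ 446. -291.   20.] [ 503. -234.   62.]
top fin ((459.89837646484375, 309.26483154296875), (10.823881149291992, 42.8663444519043), 2.189558506011963)
jar [ 449. -291.   20.] [ 506. -235.   63.]
65.825 [541.66453441  36.97449968 293.15567122]
```

>>> {"api": "carry_out", "payload": {"commands": [[0, 0, 0, -30, -60, 0, 0], [0, 0, 0, -60, -120, 0, 0], [0, 0, 0, -60, -180, 0, 0], [0, 0, 0, -60, -240, 0, 0], [0, 0, 0, -60, -240, 0, 0]]}}

```text
t: 66.45
ee_pos: [481.0, -206.3, 292.9]
tcp_rot: [[0.797, 0.247, -0.552], [0.203, -0.969, -0.141], [-0.569, 0.0, -0.822]]
force: [-0.2, 0.9, 0.2]
opening: 85.4
gripper_force: 0.0
```

```bash
python3 - <<'E'
from h import *
cup((667,98));cup((667,98))
im,_=snap("side");cv2.imwrite("pics/g.png",cv2.resize(im[60:400,100:500],(706,600),interpolation=2))
E
```

```text
side all [618.  63.  30.] [711. 138.  78.] upper rect [665.3 102. ] [87.8 51.6] 15.6
top all [620.  61.  32.] [717. 135.  82.] upper rect [668.9  97.6] [89.2 57.1] 14.1
side all [618.  64.  30.] [711. 137.  78.] upper rect [664.6 102.9] [89.5 51.1] 18.0
top all [620.  61.  31.] [716. 135.  83.] upper rect [668.7  98.3] [89.3 57.3] 15.1
```

View pics/g.png

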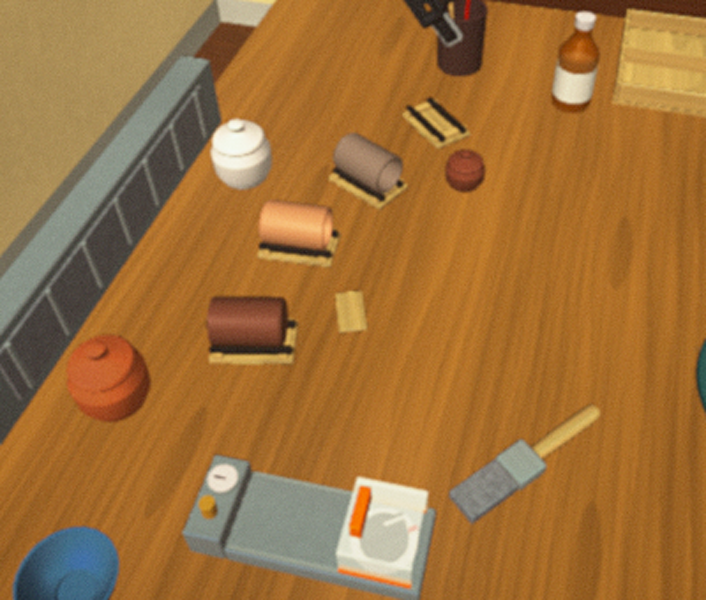

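The last picture shows all three cups lying in their cradles, at (250,325), (297,228) and (368,165). The jar is upright at (465,170), the guard is home and the pointer is on the mark.

```bash
python3 -c "
from cell import manip
print(manip.job_done())"
```

```text
the job is handed in; nothing more can be done
None
```

Handed in: the three cups present (one was absent) lie centred in their own cradles, including the dark one, which had to be laid down again after it was knocked out; the knob pointer is on the red mark to within about 1°, the guard is back fully home, and the jar is still standing.

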